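# Unclip a hand doser and run its two-stop check stroke

### The job

Put the hand doser into service: slide the red transport clip off its plunger and lay it flat in the grey tray. Then make a dry check stroke: press the blue cap down gently to its first stop and stay there for a good second, press on to the second stop and hold it there for a moment, then let the cap come all the way up and leave it. Never push on the cap with more than 25 N, and do not disturb the beaker under the spout or the other things around.

Things in the scene. Friction and masses are not known exactly. Their poses are not given: they have to be found in the camera images.
- doser: Hand doser, fixed to the table: aluminium base plate 165 x 110 x 12 mm, from 55 mm in front (-x) of the plunger axis to 110 mm behind it; upright white barrel 46 mm across with a black ring; dark round collar; plunger shaft with a blue push cap on top; thin steel spout to +x over a beaker (outlet 72 mm from the axis, 88 mm up). Origin: on the table under the plunger axis; z up, axis upright.
- collar (a point): Centre of the collar's flat top (68 mm across, 123 mm above the table), on the plunger axis. Above it the steel shaft (14 mm) and the blue cap: 42 mm across, 14 mm thick, flat top. The top of the resting cap is 34 to 42 mm above this point: a hidden setting, different each time and not reported, shifts the cap and both stops together by up to 4 mm up or down, so they must be felt.
- stage_one (a joint): First stage of the cap's stroke: how far (m) the cap has gone down towards the first stop, 0 at rest, 0.012 at the first stop. A soft spring: about 1.5 N starts it, about 3 N at the stop.
- stage_two (a joint): Second stage of the stroke: how far (m) the cap has gone beyond the first stop: 0 until then, 0.005 at the second stop, which is hard. Stiffer, preloaded spring: about 6 N starts it (from 3 to 6 N the cap stands still at the first stop), 8.5 N at the second stop. Both stages spring back when released. With the clip on, the cap cannot get to the first stop.
- clip: Red plastic transport clip, about 40 g, 18 mm tall: a U 36 x 36 mm (slot 18 mm) round the shaft, resting on the collar 2 to 10 mm below the cap. Origin: centre of the U at its underside, on the shaft axis at the start; z up. Slot open to the clip's +x; a straight tab 10 mm wide runs to x = -68 mm. Comes off when drawn level along its own -x by 45 mm or more.
- clip_tab (a point): Grip point in the middle of the clip's tab: 56 mm from the clip's origin along its -x, 9 mm above its underside (the tab's lower and upper faces are 2 and 16 mm above it); axes as the clip's.
- clip_mid (a point): Point on the clip's underside, half way along its length of 86 mm (25 mm from its origin along its -x).
- tray: Flat grey open tray, fixed to the table, 150 mm (x) x 120 mm (y) x 18 mm high, walls and floor 4 mm thick. Origin: centre of its underside; z up.
- beaker: Clear empty beaker, 63 mm across, 70 mm tall, loose on the doser's base plate under the spout. Origin: centre of its underside. Leave alone.
- cup_green: White sample cup with a green lid, 60 mm across, 54 mm tall, loose, the one nearest the tray. Origin: centre of its underside. Leave alone.
- bottle_amber: Small amber bottle with a black cap, 52 mm across, 109 mm tall, loose, the one nearest the tray. Origin: centre of its underside. Leave alone.
- star_knob: Loose black star knob, 32 mm across, 20 mm tall, on the table in front of the doser. Origin: centre of its underside. Leave alone.

How it is judged:
By the outcome, as a careful person would: the job done as asked, in the order asked, and still so for the second after the job is handed in, with the robot touching nothing.
It also fails if it takes over 72 s, if anything falls off the work surface, if the arm or the gripper's body presses on something with over 40 N, if the wrist force passes 120 N, or if a joint passes its speed limit or range.

### The arm

A 7-joint arm with a two-finger parallel gripper is mounted at the origin on a cart in front of the work surface, level with it; the furniture and walls round the work are solid. World frame = base frame: x ahead of the robot, y to its left, z up, the work surface at z = 0. Lengths are in mm, angles in rad, forces in N, time in s.
With the tool pointing down it reaches from about 425 to 875 mm from the base axis. Payload 8.4 kg.
Tool frame: the origin (TCP) lies where the fingers leave the gripper's body, on its centre line; the fingertips stand 73 mm ahead of it and the grasp point (between the pads) lies 54 mm ahead of it; z points along the fingers, x is the direction in which the jaws open and shut, and the axes are right-handed (so a half turn about z gives the same grasp; the last joint's range is limited). The gripper opens to 85 mm and grips with 20 to 120 N. Pads are 22 mm wide; open, the fingers measure 114 mm over their backs; the gripper's body (76 mm by 85 mm) begins 54 mm behind the grasp point. The pads swing forward as they close: fully open they stand 13 mm farther back than shut.
Start: joints at [1.191, 0.333, 0.04, 1.465, -0.013, 1.343, -0.059], TCP at [180.109, -624.523, 303.908] pointing down, gripper open.
Joint ranges: [-2.58, 2.58], [-0.38, 2.09], [-1.3, 1.39], [0.25, 2.4], [-1.5, 4.64], [0.08, 2.09], [-2.65, 2.65]. Speed limits (rad/s): [2.22, 2.22, 2.79, 2.79, 3.14, 3.14, 3.14].

### API

Orientations are given as [roll, pitch, yaw] about the fixed x, y, z axes, in that order (R = Rz(yaw) Ry(pitch) Rx(roll)).
In Python, from station import bot gives the robot as it stands. The module is installed in compiled form; this text tells all that it offers.
- The arm moves only by the tool jog_arm, never from a script. Its argument "motion" is a list of rows, each an object of numbers: "tx", "ty", "tz": the shift along the tool's x, y, z in m; "rx", "ry", "rz": the turn, a rotation vector about the tool's x, y, z in rad; "jaw": the closure, from -1 (fully open) to 1 (shut), so that 0 is half open. A call has exactly 10 rows; each row is the pose to reach, as a shift and turn from the pose commanded when the call began, along the tool's axes at that moment; what a row does not reach only later rows make up. A row lasts 1/10 s, in which the tool goes at most 50 mm and 8.59 degrees, less where a joint would pass 70% of its speed; a pose out of reach is approached as far as the arm can. A call with a gripper value outside its range is refused whole. The fingers move at their own pace and stop on an object; the grip force is fixed at half the most. Time passes only in rows, so rows that repeat a pose let the fingers close, or fill a call up. It gives the time, the measured TCP pose, the force and the opening at its end, in the units of the state.
- bot.read_state(): the state, without advancing time (a new reading comes with each control period).
- bot.grab_frame(name): name is "side" or "top"; returns (picture, depth): 400x640x3 uint8, blue, green, red; 400x640 float32, mm along the optical axis (not along the pixel's ray), 0 where there is no reading.
- bot.calibration(name): a dict with "fx", "fy", "cx", "cy" (pixels), "distortion" ([k1, k2, p1, p2, k3] as OpenCV has them; the pictures are not rectified), "R" (3x3) and "t" (3): a world point X has camera coordinates R X + t. Camera axes: x right, y down, z forward; pixel columns grow to the right and rows downward; lengths in mm; the calibration is good to about 2 mm. A picture is of the moment at which its call begins. calibration takes no time and is no camera call.
- bot.job_done(): hands the job in, once; it reports no verdict.
The state is a dict: "time": time; "joints": joint angles; "qd": joint speeds; "joint_efforts": joint torques, N m; "position": TCP position; "eef_rot": TCP orientation; "ft_force": force on the tool from outside, world axes, zero at the start; "wrist_torque": the same for the moment, N m; "opening": finger opening in mm.
Only numpy, scipy, OpenCV 4.12 (cv2) and the standard library are available. Lean on these libraries where they do the work, as an engineer would, in place of code of your own. Each camera call takes 0.05 s, during which the arm holds its last target.

## Working session

There is one attempt and no reset: what is moved stays moved. The work goes in short steps, Python scripts to look and compute and a tool call to move; the robot and the scene stay as the last step left them, time stands still between calls to the robot, and variables do not carry over. Pictures are saved under pics/ and viewed, and the job is handed in when it is done.

Besides the shell and the picture viewer there is one more tool, called as name(argument=value, ...) on one line, values as JSON. jog_arm: Moves the arm, as the interface text tells. Its arguments: {"type":"object","properties":{"motion":{"type":"array"}},"required":["motion"]}

```bash
mkdir -p pics; ls; python3 - <<'E'
from station import bot
import cv2, numpy as np
s=bot.read_state(); print({k:np.round(v,3).tolist() for k,v in s.items()})
for n in ("side","top"):
    im,d=bot.grab_frame(n); cv2.imwrite(f"pics/{n}0.png",im); np.save(f"{n}_d0.npy",d)
    c=bot.calibration(n); R=np.array(c["R"]);t=np.array(c["t"]); print(n,c, "cam pos",-R.T@t)
E
```

```text
pics
{'time': 0.0, 'joints': [1.191, 0.334, 0.04, 1.466, -0.013, 1.343, -0.058], 'qd': [0.0, -0.002, 0.001, 0.001, 0.001, 0.0, -0.001], 'joint_efforts': [-0.001, -65.855, 1.365, -40.555, 0.017, 0.013, 0.0], 'position': [179.994, -624.223, 303.034], 'eef_rot': [3.141, 0.002, -1.29], 'ft_force': [0.013, -0.515, 1.022], 'wrist_torque': [-0.046, 0.016, -0.016], 'opening': 85.182}
side {'fx': 486.92863133774324, 'fy': 486.92863133774324, 'cx': 315.79082616670047, 'cy': 209.14119818294407, 'distortion': array([-0.1197721,  0.       ,  0.       ,  0.       ,  0.       ]), 'R': array([[-0.92750134, -0.37344856,  0.01665668],
       [-0.23046344,  0.5361627 , -0.81204443],
       [ 0.29432613, -0.75701105, -0.58335786]]), 't': array([359.10766074, 344.91213836, 815.12588856])} cam pos [172.64962687 566.23852271 749.61253401]
top {'fx': 438.6834525491703, 'fy': 438.6834525491703, 'cx': 316.11823034858446, 'cy': 207.18087237401483, 'distortion': array([-0.01111969,  0.        ,  0.        ,  0.        ,  0.        ]), 'R': array([[-0.02428375, -0.99968801, -0.00584573],
       [-0.98103114,  0.02495467, -0.19223726],
       [ 0.19232317,  0.0010666 , -0.98133107]]), 't': array([-252.96587023,  494.0612526 ,  879.00700313])} cam pos [ 309.49310379 -266.15363476  956.09509244]
```

View pics/side0.png

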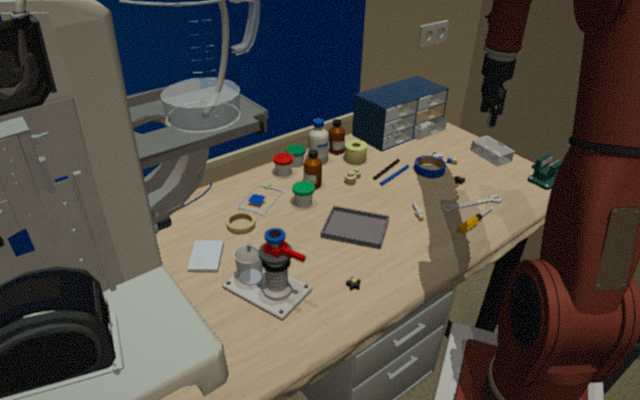

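View pics/top0.png

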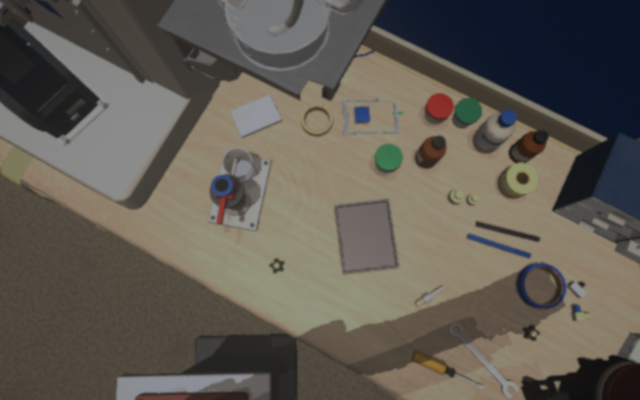

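The side view shows the doser at about (275,265), with the clip tab pointing to (303,257), and the tray at (355,227). The top view shows the cap at (223,186), the tab tip near (221,222), the tray at (366,236) and the knob at (277,265).

```bash
cat > h.py <<'E'
from station import bot
import cv2, numpy as np
C={n:bot.calibration(n) for n in("side","top")}
def K(c): return np.array([[c["fx"],0,c["cx"]],[0,c["fy"],c["cy"]],[0,0,1.]])
def ray(n,px):
    c=C[n];p=cv2.undistortPoints(np.array(px,float).reshape(-1,1,2),K(c),np.array(c["distortion"])).reshape(-1,2)
    R=np.array(c["R"]);t=np.array(c["t"])
    d=np.c_[p,np.ones(len(p))]@R   # world dirs
    return -R.T@t,d
def onz(n,px,z):
    o,d=ray(n,px); return o+d*((z-o[2])/d[:,2])[:,None]
def pts(n,mask,depth):
    v,u=np.nonzero(mask&(depth>0)); o,d=ray(n,np.c_[u,v]); 
    return o+d*depth[v,u][:,None], np.c_[u,v]
def proj(n,X):
    c=C[n];rv,_=cv2.Rodrigues(np.array(c["R"]))
    return cv2.projectPoints(np.array(X,float).reshape(-1,1,3),rv,np.array(c["t"]),K(c),np.array(c["distortion"]))[0].reshape(-1,2)
def tri(ps,pt):
    o1,d1=ray("side",[ps]);o2,d2=ray("top",[pt]);d1=d1[0]/np.linalg.norm(d1[0]);d2=d2[0]/np.linalg.norm(d2[0])
    s=np.linalg.lstsq(np.c_[d1,-d2],o2-o1,rcond=None)[0]
    a=o1+s[0]*d1;b=o2+s[1]*d2
    return (a+b)/2,np.linalg.norm(a-b)
E
python3 - <<'E'
from h import *
for n,(x0,y0,x1,y1) in {"side":(210,210,410,360),"top":(190,130,310,290)}.items():
    im=cv2.imread(f"pics/{n}0.png")[y0:y1,x0:x1]; f=4 if n=="side" else 3.7
    cv2.imwrite(f"pics/{n}0z.png",cv2.resize(im,None,fx=f,fy=f,interpolation=cv2.INTER_CUBIC)[:600,:800])
for n in C:
    im=cv2.imread(f"pics/{n}0.png");d=np.load(f"{n}_d0.npy");h=cv2.cvtColor(im,cv2.COLOR_BGR2HSV)
    H,S,V=cv2.split(h)
    red=((H<6)|(H>174))&(S>150)&(V>60); blue=(H>105)&(H<130)&(S>130)&(V>50)
    box=np.zeros_like(red); 
    if n=="side": box[220:290,250:320]=1
    else: box[165:235,200:250]=1
    for nm,m in(("red",red),("blue",blue)):
        P,uv=pts(n,m&box,d)
        print(n,nm,len(P),"uv",uv.mean(0),uv.min(0),uv.max(0),"\n med",np.median(P,0),"z5-95",np.percentile(P[:,2],[5,25,50,75,95]).round(1))
        if nm=="blue":
            top=P[P[:,2]>np.percentile(P[:,2],40)]; print("  xy range",P[:,:2].min(0),P[:,:2].max(0))
E
```

```text
side red 342 uv [282.46491228 251.20467836] [263 242] [304 260] 
 med [494.38578942 -76.16590116 135.83237415] z5-95 [126.  131.6 135.8 137.9 139.6]
side blue 165 uv [274.33939394 236.43030303] [265 229] [284 243] 
 med [506.55385907 -79.14237623 162.60321022] z5-95 [156.8 161.6 162.6 163.7 164.5]
  xy range [ 491.15987397 -105.7633814 ] [529.47550739 -65.37833954]
top red 90 uv [221.88888889 207.42222222] [218 195] [231 222] 
 med [475.82886223 -84.67879419 138.54832098] z5-95 [135.7 137.6 138.5 139.3 140.3]
top blue 110 uv [222.80909091 186.1       ] [212 176] [231 194] 
 med [507.26157411 -94.97429242 164.14056618] z5-95 [162.  163.2 164.1 165.  166. ]
  xy range [ 493.51372468 -108.32460136] [529.01726169 -72.17666222]
```

View pics/side0z.png

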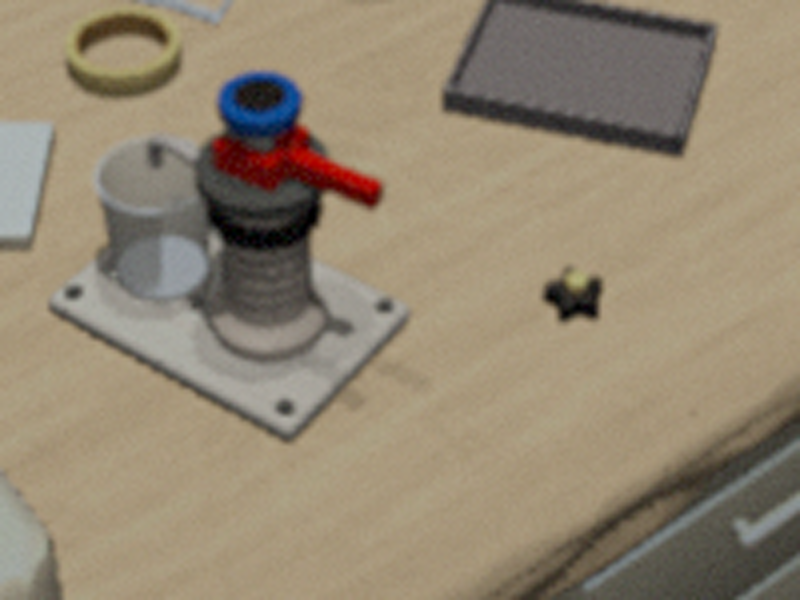

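View pics/top0z.png

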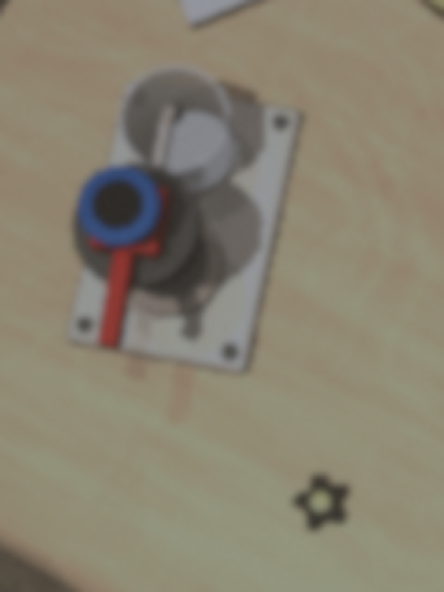

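The zooms show the cap ring with its dark inlay, the tab pointing about -x towards the robot, and the beaker behind the barrel. Next I'll measure the axis, clip yaw, tray, and the nearby items.

```bash
python3 - <<'E'
from h import *
cc={}
for n in C:
    im=cv2.imread(f"pics/{n}0.png");H,S,V=cv2.split(cv2.cvtColor(im,cv2.COLOR_BGR2HSV))
    box=np.zeros(H.shape,bool)
    if n=="side": box[220:290,250:320]=1
    else: box[165:235,200:250]=1
    blue=(H>105)&(H<130)&(S>110)&(V>40)&box
    cs,_=cv2.findContours(blue.astype(np.uint8),cv2.RETR_CCOMP,cv2.CHAIN_APPROX_NONE)
    big=max(cs,key=len); e=cv2.fitEllipse(big); 
    small=[c for c in cs if len(c)>5 and c is not big]
    print(n,"outer",e,"holes",[cv2.fitEllipse(c)[0] for c in small],[cv2.fitEllipse(c)[1] for c in small])
    cc[n]=[cv2.fitEllipse(c)[0] for c in small][0] if small else e[0]
print("cap tri",tri(cc["side"],cc["top"]))
for n in C: print(n,[onz(n,[cc[n]],z)[0].round(1).tolist() for z in(157,161,165)])
# tab
im=cv2.imread("pics/top0.png");H,S,V=cv2.split(cv2.cvtColor(im,cv2.COLOR_BGR2HSV))
red=((H<8)|(H>172))&(S>130)&(V>50); red[:197]=0;red[225:]=0;red[:,:205]=0;red[:,240:]=0
for r in range(195,226):
    u=np.nonzero(red[r])[0]
    if len(u): print(r,u.min(),u.max(),onz("top",[[u.mean(),r]],139)[0].round(1)[:2],end=" | ")
print()
v,u=np.nonzero(red); k=v>=204; W=onz("top",np.c_[u,v][k],139)[:,:2]
vx,vy,x0,y0=cv2.fitLine(W.astype(np.float32),cv2.DIST_L2,0,.01,.01).ravel(); print("tab dir",np.degrees(np.arctan2(vy,vx)),x0,y0, "xmin",W[:,0].min())
# base corners (from zoom /3.7 + offset)
p=np.array([[300,112],[243,371],[70,342]])/3.7+[190,130]; print("base corners z12",onz("top",p,12).round(1))
p=np.array([[408,314],[290,438],[50,305]])/4+[210,210]; print("side base corners",onz("side",p,12).round(1))
# knob
print("knob",onz("top",[np.array([321,500])/3.7+[190,130]],20),onz("side",[np.array([575,290])/4+[210,210]],12))
# tray
for n,b in(("top",(325,190,410,285)),("side",(315,200,395,250))):
    im=cv2.imread(f"pics/{n}0.png");H,S,V=cv2.split(cv2.cvtColor(im,cv2.COLOR_BGR2HSV))
    x0,y0,x1,y1=b; m=np.zeros(H.shape,np.uint8); m[y0:y1,x0:x1]=(S[y0:y1,x0:x1]<60)&(V[y0:y1,x0:x1]<130)
    m=cv2.morphologyEx(m,cv2.MORPH_OPEN,np.ones((3,3)))
    c=max(cv2.findContours(m,cv2.RETR_EXTERNAL,2)[0],key=cv2.contourArea)
    q=cv2.boxPoints(cv2.minAreaRect(c)); a=cv2.approxPolyDP(c,8,True).reshape(-1,2); print(n,a.tolist(), onz(n,a,18).round(0).tolist())
    r=cv2.minAreaRect(onz(n,c.reshape(-1,2),18)[:,:2].astype(np.float32)); print(r)
E
```

```text
side outer ((274.48529052734375, 235.75296020507812), (15.022210121154785, 19.553312301635742), 86.17435455322266) holes [(271.0, 238.53334045410156), (279.0, 237.5), (283.0, 234.5), (274.432861328125, 233.45863342285156)] [(3.2524075508117676, 4.247605800628662), (2.1213202476501465, 3.0), (2.1213202476501465, 3.0), (7.42521858215332, 12.322263717651367)]
top outer ((221.86669921875, 185.3032684326172), (18.678937911987305, 20.114118576049805), 64.83171844482422) holes [(221.17221069335938, 184.79766845703125)] [(13.985034942626953, 14.480046272277832)]
cap tri (array([516.7548407 , -86.07601963, 150.30590418]), np.float64(3.142657519304745))
side [[514.6, -78.9, 157.0], [512.3, -74.6, 161.0], [510.0, -70.2, 165.0]]
top [[513.5, -88.0, 157.0], [512.4, -88.9, 161.0], [511.4, -89.8, 165.0]]
197 222 232 [493.8 -95.6] | 198 220 232 [491.9 -93.7] | 199 220 225 [490.1 -87. ] | 200 220 225 [488.1 -87.1] | 201 220 225 [486.2 -87.1] | 202 220 225 [484.2 -87.1] | 203 220 225 [482.3 -87.2] | 204 220 224 [480.4 -86.3] | 205 220 224 [478.4 -86.3] | 206 220 224 [476.5 -86.3] | 207 220 224 [474.5 
[... 567 characters left out ...]
30.4   12. ]]
side base corners [[ 444.4 -120.1   12. ]
 [ 465.5  -17.2   12. ]
 [ 622.3  -51.1   12. ]]
knob [[ 369.83568879 -178.62177601   20.        ]] [[ 368.2746169  -171.73736899   12.        ]]
top [[388, 199], [334, 206], [343, 274], [399, 266]] [[508.0, -423.0, 18.0], [495.0, -304.0, 18.0], [348.0, -318.0, 18.0], [362.0, -438.0, 18.0]]
((428.8681640625, -370.36602783203125), (153.34939575195312, 124.25626373291016), 5.182656288146973)
side [[333, 206], [321, 236], [380, 247], [388, 216]] [[506.0, -414.0, 18.0], [489.0, -286.0, 18.0], [347.0, -302.0, 18.0], [362.0, -428.0, 18.0]]
((426.37396240234375, -356.27032470703125), (149.63385009765625, 136.37969970703125), 5.574605941772461)
```

The two views disagree by about 12 mm in y. I'll check each one against the robot's own gripper position and the table depth.

```bash
python3 - <<'E'
from h import *
for n in C:
    d=np.load(f"{n}_d0.npy")
    print(n,"proj TCP, grasp, tips",proj(n,[[180,-624.2,303],[180,-624.2,303-41],[180,-624.2,243]]).round(1).tolist(), "base origin",proj(n,[[0,0,0]]))
    reg={"side":[(200,300,330,340),(400,180,440,200),(330,255,345,270)],"top":[(300,220,320,240),(260,280,300,300),(420,230,450,260)]}[n]
    for a,b,c,e in reg:
        m=np.zeros(d.shape,bool); m[b:e,a:c]=1; P,_=pts(n,m,d); print(reg and (a,b),np.median(P,0).round(1),P[:,2].std().round(1))
im=cv2.imread("pics/side0.png")[0:160,420:580]; cv2.imwrite("pics/sg.png",cv2.resize(im,None,fx=3.7,fy=3.7,interpolation=2))
im=cv2.imread("pics/top0.png")[300:400,480:640]; cv2.imwrite("pics/tg.png",cv2.resize(im,None,fx=5,fy=5,interpolation=2))
E
```

```text
side proj TCP, grasp, tips [[491.6, 95.8], [488.3, 111.2], [486.7, 118.1]] base origin [[520.72248111 405.97190677]]
(200, 300) [502.5 -13.5  -0.9] 18.8
(400, 180) [ 316.9 -614.8   -2.4] 1.6
(330, 255) [ 429.  -234.4   -2.1] 1.5
top proj TCP, grasp, tips [[574.7, 379.8], [559.1, 374.6], [552.5, 372.3]] base origin [[190.43105672 452.657317  ]]
(300, 220) [ 4.468e+02 -2.501e+02 -4.000e-01] 1.7
(260, 280) [ 319.  -183.    -0.4] 1.7
(420, 230) [ 4.073e+02 -5.217e+02 -3.000e-01] 1.7
```

View pics/sg.png

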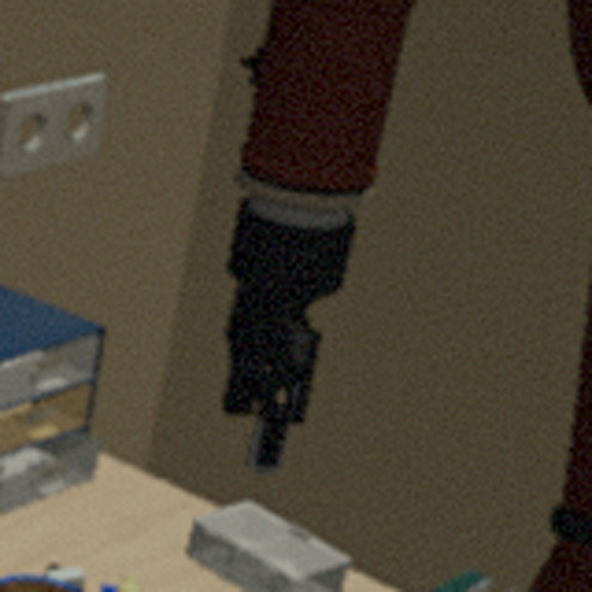

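View pics/tg.png

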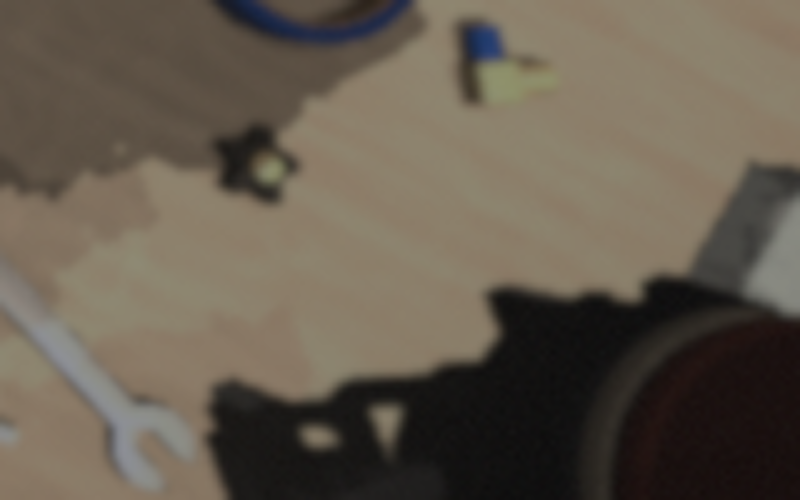

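```bash
cat > mv.py <<'E'
from h import *
from scipy.spatial.transform import Rotation as Ro
def pose(tip,yaw,tilt,L=72,flip=1):
    """tool pose: tip centre, clip yaw (deg), tilt (deg, fingers lean to clip -x); tool x = -clip y"""
    y=np.radians(yaw);t=np.radians(tilt)
    cx=np.array([np.cos(y),np.sin(y),0]);cy=np.array([-np.sin(y),np.cos(y),0])
    z=-np.cos(t)*np.array([0,0,1.])-np.sin(t)*cx; x=-cy; 
    R=np.c_[x,np.cross(z,x),z]; return np.array(tip,float)-L*z,R
def delta(p0,R0,p1,R1):
    return R0.T@(p1-p0)/1000, Ro.from_matrix(R0.T@R1).as_rotvec()
def cur():
    s=bot.read_state(); return np.array(s["position"]),Ro.from_euler("xyz",s["eef_rot"]).as_matrix(),s
E
python3 - <<'E'
from mv import *
p0,R0,s=cur(); p0=np.array([180.109,-624.523,303.908])
p1,R1=pose([462.2,-81.8,210],-9.4,10)
print(R0.round(3),p1,delta(p0,R0,p1,R1))
E
```

```text
[[ 0.277 -0.961 -0.001]
 [-0.961 -0.277  0.001]
 [-0.001  0.    -1.   ]] [474.53478498 -83.84201041 280.90615822] (array([-0.43786227, -0.43274849,  0.02359943]), array([-0.17118277, -0.03738836,  0.4438809 ]))
```

jog_arm(motion=[{"tx": -0.03,"ty": -0.03,"tz": 0,"rx": -0.015,"ry": 0,"rz": 0.03,"jaw": -0.2},{"tx": -0.06,"ty": -0.06,"tz": 0,"rx": -0.03,"ry": -0.006,"rz": 0.07,"jaw": -0.2},{"tx": -0.09,"ty": -0.09,"tz": 0,"rx": -0.04,"ry": -0.01,"rz": 0.1,"jaw": -0.2},{"tx": -0.12,"ty": -0.12,"tz": 0,"rx": -0.06,"ry": -0.013,"rz": 0.13,"jaw": -0.2},{"tx": -0.15,"ty": -0.15,"tz": 0,"rx": -0.07,"ry": -0.016,"rz": 0.16,"jaw": -0.2},{"tx": -0.18,"ty": -0.18,"tz": 0,"rx": -0.08,"ry": -0.02,"rz": 0.19,"jaw": -0.2},{"tx": -0.21,"ty": -0.21,"tz": 0,"rx": -0.09,"ry": -0.02,"rz": 0.22,"jaw": -0.2},{"tx": -0.24,"ty": -0.24,"tz": 0,"rx": -0.1,"ry": -0.022,"rz": 0.25,"jaw": -0.2},{"tx": -0.27,"ty": -0.27,"tz": 0,"rx": -0.11,"ry": -0.025,"rz": 0.28,"jaw": -0.2},{"tx": -0.3,"ty": -0.3,"tz": 0,"rx": -0.12,"ry": -0.028,"rz": 0.31,"jaw": -0.2}])

```text
time: 1.1
position: [385.6, -251.4, 303.8]
eef_rot: [3.019, 0.009, -1.602]
ft_force: [0.8, -0.0, -0.5]
opening: 51.4
```

```bash
python3 - <<'E'
from mv import *
p0,R0,s=cur()
p1,R1=pose([462.2,-81.8,210],-9.4,10)
print(p0,s["joints"],delta(p0,R0,p1,R1))
E
```

```text
[ 385.60727032 -251.43598966  303.83100772] [ 0.71584743  0.02843046 -0.26530181  1.82888547  0.05005247  1.40153574
 -1.16279535] (array([-0.1700982 , -0.08597884,  0.01398691]), array([-0.0508558 , -0.01091711,  0.13246531]))
```

jog_arm(motion=[{"tx": -0.03,"ty": -0.015,"tz": 0.002,"rx": -0.009,"ry": -0.002,"rz": 0.02,"jaw": 0},{"tx": -0.06,"ty": -0.03,"tz": 0.005,"rx": -0.018,"ry": -0.004,"rz": 0.045,"jaw": 0},{"tx": -0.09,"ty": -0.045,"tz": 0.007,"rx": -0.027,"ry": -0.006,"rz": 0.07,"jaw": 0},{"tx": -0.12,"ty": -0.06,"tz": 0.01,"rx": -0.036,"ry": -0.008,"rz": 0.095,"jaw": 0},{"tx": -0.15,"ty": -0.076,"tz": 0.012,"rx": -0.045,"ry": -0.01,"rz": 0.12,"jaw": 0},{"tx": -0.17,"ty": -0.086,"tz": 0.014,"rx": -0.051,"ry": -0.011,"rz": 0.132,"jaw": 0},{"tx": -0.17,"ty": -0.086,"tz": 0.014,"rx": -0.051,"ry": -0.011,"rz": 0.132,"jaw": 0},{"tx": -0.17,"ty": -0.086,"tz": 0.014,"rx": -0.051,"ry": -0.011,"rz": 0.132,"jaw": 0},{"tx": -0.17,"ty": -0.086,"tz": 0.014,"rx": -0.051,"ry": -0.011,"rz": 0.132,"jaw": 0},{"tx": -0.17,"ty": -0.086,"tz": 0.014,"rx": -0.051,"ry": -0.011,"rz": 0.132,"jaw": 0}])

```text
time: 2.1
position: [473.6, -86.6, 281.2]
eef_rot: [2.968, 0.0, -1.735]
ft_force: [-0.5, 0.6, -0.5]
opening: 43.0
```

```bash
python3 - <<'E'
from mv import *
p0,R0,s=cur(); print(p0,s["eef_rot"],s["ft_force"],s["opening"],s["joints"])
for n,(a,b,w,h) in {"side":(230,170,120,110),"top":(170,150,120,110)}.items():
    im,d=bot.grab_frame(n); cv2.imwrite(f"pics/{n}1.png",im); np.save(f"{n}_d1.npy",d)
    z=cv2.resize(im[b:b+h,a:a+w],None,fx=5,fy=5,interpolation=2)
    zt=R0[:,2]
    for k,L in enumerate((0,54,73)):
        u=((proj(n,[p0+L*zt])[0]-[a,b])+.5)*5; cv2.circle(z,tuple(int(q) for q in u),4,(0,255,0),1); print(n,L,proj(n,[p0+L*zt])[0])
    cv2.imwrite(f"pics/{n}1z.png",z)
E
```

```text
[473.59952394 -86.64440189 281.15810075] [ 2.96760317e+00  9.21935621e-06 -1.73490512e+00] [-0.52802712  0.58603584 -0.45275067] 42.99791084921359 [ 0.49585533  0.1391118  -0.43513742  1.77068688  0.04084724  1.41799728
 -1.68528999]
side 0 [291.28078772 186.96899486]
side 54 [295.93806011 213.07070245]
side 73 [297.51301303 221.87904816]
top 0 [202.76011312 190.27697226]
top 54 [209.84144978 202.7903778 ]
top 73 [212.11107919 206.80010162]
```

View pics/side1z.png

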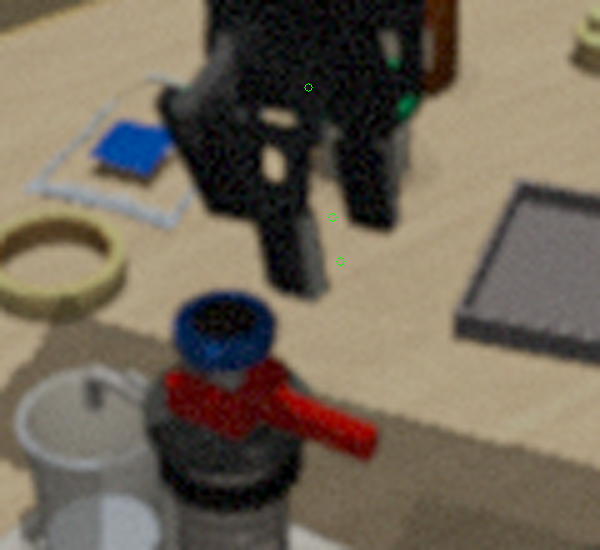

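View pics/top1z.png

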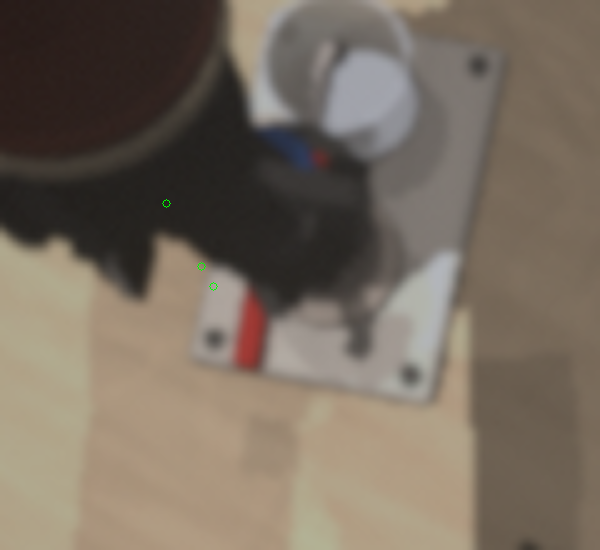

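```bash
python3 - <<'E'
from mv import *
p0,R0,s=cur()
for n,(a,b,w,h) in {"side":(230,170,120,110),"top":(170,150,120,110)}.items():
    z=cv2.imread(f"pics/{n}1z.png")
    for L,col in((64,(255,255,0)),(70,(0,255,255))):
      for sg in(1,-1):
        q=[p0+R0@np.array([sg*x,y,L]) for x,y in((21.5,-11),(21.5,11),(36,11),(36,-11))]
        u=((proj(n,q)-[a,b])+.5)*5
        cv2.polylines(z,[u.astype(np.int32)],True,col,1)
    cv2.imwrite(f"pics/{n}1y.png",z[:450,100:500] if n=="side" else z[150:450,0:450])
E
```

```text
(no output)
```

View pics/side1y.png

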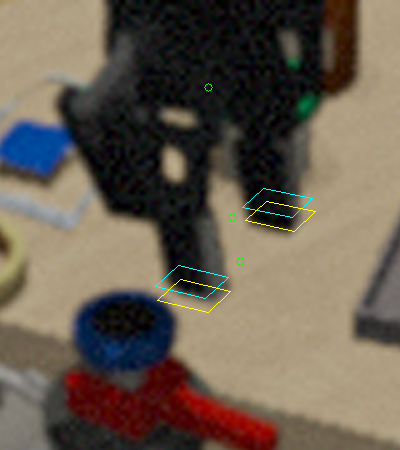

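View pics/top1y.png

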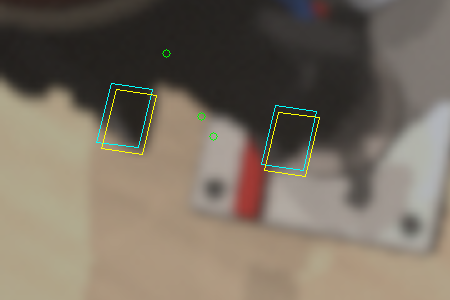

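```bash
python3 - <<'E'
from mv import *
d=np.load("side_d1.npy");d0=np.load("side_d0.npy");t0=np.load("top_d0.npy")
for nm,n,D,(u,v) in [("inlay","side",d0,(274,233)),("rimL","side",d0,(266,233)),("rimR","side",d0,(283,233)),("rimfar","side",d0,(274,229)),("plate","side",d0,(283,300)),("platecorner","side",d0,(282,317)),("traymid","side",d0,(355,227)),("inlayT","top",t0,(221,185)),("traymidT","top",t0,(366,236)),("tray wall T","top",t0,(340,240))]:
    m=np.zeros(D.shape,bool);m[v-1:v+2,u-1:u+2]=1;P,_=pts(n,m,D);print(nm,np.median(P,0).round(1),P.std(0).round(1))
for n in C: 
    print(n,"cap 515,-90,161 ->",proj(n,[[512,-89,161],[512,-89,123],[456,-81,139]]).round(1).tolist())
for sg in(1,-1): pass
E
```

```text
inlay [513.8 -90.8 163.8] [1.7 3.  1. ]
rimL [527.4 -83.4 163.6] [2.  2.3 0.8]
rimR [497.6 -96.5 162.8] [1.9 2.2 0.7]
rimfar [ 519.  -101.1  162.9] [2.2 3.  1.5]
plate [488.2 -66.1  10.6] [1.7 2.1 1.6]
platecorner [470.9 -26.3   7.6] [1.5 1.1 1.9]
traymid [ 431.2 -372.4    1.1] [2.  3.6 1.2]
inlayT [511.1 -89.5 164.9] [1.6 1.5 0.8]
traymidT [ 429.4 -372.5    3.3] [1.8 1.8 0.8]
tray wall T [ 420.4 -314.7   16.4] [1.8 2.1 6.6]
side cap 515,-90,161 -> [[274.4, 234.2], [275.1, 249.2], [299.4, 252.8]]
top cap 515,-90,161 -> [[221.2, 185.0], [225.5, 189.7], [219.0, 216.7]]
```

The mismatch came from me: I used the wrong hole for the side cap centre and read the corners by eye. The depth data agree in both views, so I'll recompute.

```bash
python3 - <<'E'
from mv import *
print(tri((274.43,233.46),(221.17,184.80)))
for n,u in(("side",(274.43,233.46)),("top",(221.17,184.80))): print([onz(n,[u],z)[0].round(1).tolist() for z in(161,163,165)])
# tab from side view (image 0): tip & centre line at top edge; red depth points above 137
for n in C:
    im=cv2.imread(f"pics/{n}0.png");D=np.load(f"{n}_d0.npy");H,S,V=cv2.split(cv2.cvtColor(im,cv2.COLOR_BGR2HSV))
    red=((H<8)|(H>172))&(S>130)&(V>40); b=np.zeros(H.shape,bool)
    if n=="side": b[235:270,250:320]=1
    else: b[190:230,205:240]=1
    P,uv=pts(n,red&b,D); P=P[(P[:,2]>134)&(P[:,0]<485)]
    l=cv2.fitLine(P[:,:2].astype(np.float32),cv2.DIST_HUBER,0,.01,.01).ravel()
    print(n,len(P),"dir",np.degrees(np.arctan(l[1]/l[0])),"y at x=462:",l[3]+(462-l[2])*l[1]/l[0],"xmin",P[:,0].min(),"z",np.median(P[:,2]))
p,R,s=cur();print(p,s["eef_rot"])
p1,R1=pose([462.2,-82.5,127],-9.4,10); print("to",p1,delta(p,R,p1,R1))
E
```

```text
(array([512.05706974, -89.27605586, 162.66933227]), np.float64(0.07842676454006436))
[[513.1, -91.1, 161.0], [511.9, -88.9, 163.0], [510.8, -86.7, 165.0]]
[[512.4, -88.9, 161.0], [511.9, -89.4, 163.0], [511.4, -89.8, 165.0]]
side 87 dir -10.307997 y at x=462: -77.87009 xmin 444.1322363822662 z 136.34128911743983
top 90 dir -9.3148365 y at x=462: -83.480545 xmin 445.91911397846224 z 138.2740217692761
[473.72082259 -86.34788206 281.21201759] [ 2.96770418e+00  1.90498050e-04 -1.73457473e+00]
to [474.53478498 -84.54201041 197.90615822] (array([-0.00189855, -0.01491406,  0.08196192]), array([-0.00064443,  0.00013864,  0.00031129]))
```

jog_arm(motion=[{"tx": -0.001,"ty": -0.002,"tz": 0.008,"jaw": 0},{"tx": -0.002,"ty": -0.003,"tz": 0.018,"jaw": 0},{"tx": -0.002,"ty": -0.005,"tz": 0.028,"jaw": 0},{"tx": -0.002,"ty": -0.007,"tz": 0.038,"jaw": 0},{"tx": -0.002,"ty": -0.009,"tz": 0.048,"jaw": 0},{"tx": -0.002,"ty": -0.011,"tz": 0.058,"jaw": 0},{"tx": -0.002,"ty": -0.013,"tz": 0.068,"jaw": 0},{"tx": -0.002,"ty": -0.014,"tz": 0.076,"jaw": 0},{"tx": -0.002,"ty": -0.015,"tz": 0.082,"jaw": 0},{"tx": -0.002,"ty": -0.015,"tz": 0.082,"jaw": 0}])

```text
schema error: expected keys tx, ty, tz, rx, ry, rz, jaw
```

```bash
python3 - <<'E'
from mv import *
p,R,s=cur();print(p,s["eef_rot"],s["ft_force"],s["opening"])
im,d=bot.grab_frame("side"); cv2.imwrite("pics/s2.png",cv2.resize(im[190:290,230:350],None,fx=5,fy=5,interpolation=2))
p,R,s=cur();p1,R1=pose([462.2,-82.,127],-9.6,10); print("to",p1,delta(p,R,p1,R1),s["time"])
E
```

```text
[473.72082259 -86.34788206 281.21201759] [ 2.96770418e+00  1.90498050e-04 -1.73457473e+00] [-0.24865793  0.15438126  0.18629985] 42.753552762647764
to [474.52758188 -84.08505441 197.90615822] (array([-0.00218618, -0.01480081,  0.08197879]), array([-0.00069014, -0.00049819,  0.00396083])) 2.25
```

View pics/s2.png

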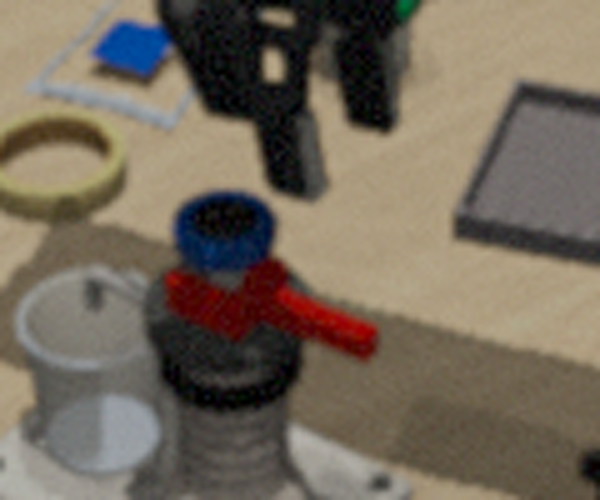

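The call was refused because every key is needed. The picture shows the gripper unmoved above the clip. I'll send it again with all the keys.

jog_arm(motion=[{"tx": -0.001,"ty": -0.002,"tz": 0.008,"rx": 0,"ry": 0,"rz": 0.004,"jaw": 0},{"tx": -0.002,"ty": -0.003,"tz": 0.018,"rx": 0,"ry": 0,"rz": 0.004,"jaw": 0},{"tx": -0.002,"ty": -0.005,"tz": 0.028,"rx": 0,"ry": 0,"rz": 0.004,"jaw": 0},{"tx": -0.002,"ty": -0.007,"tz": 0.038,"rx": 0,"ry": 0,"rz": 0.004,"jaw": 0},{"tx": -0.002,"ty": -0.009,"tz": 0.048,"rx": 0,"ry": 0,"rz": 0.004,"jaw": 0},{"tx": -0.002,"ty": -0.011,"tz": 0.058,"rx": 0,"ry": 0,"rz": 0.004,"jaw": 0},{"tx": -0.002,"ty": -0.013,"tz": 0.068,"rx": 0,"ry": 0,"rz": 0.004,"jaw": 0},{"tx": -0.002,"ty": -0.014,"tz": 0.076,"rx": 0,"ry": 0,"rz": 0.004,"jaw": 0},{"tx": -0.002,"ty": -0.015,"tz": 0.082,"rx": 0,"ry": 0,"rz": 0.004,"jaw": 0},{"tx": -0.002,"ty": -0.015,"tz": 0.082,"rx": 0,"ry": 0,"rz": 0.004,"jaw": 0}])

```text
time: 3.25
position: [474.5, -83.6, 196.9]
eef_rot: [2.966, -0.0, -1.737]
ft_force: [0.5, -0.7, 0.2]
opening: 42.8
```

```bash
python3 - <<'E'
from mv import *
im,d=bot.grab_frame("side"); cv2.imwrite("pics/s3.png",cv2.resize(im[190:290,230:350],None,fx=5,fy=5,interpolation=2))
p,R,s=cur();print(p,s["eef_rot"],s["ft_force"],s["opening"])
p1,R1=pose([462.2,-82.,127],-9.6,10); print("to",p1,delta(p,R,p1,R1),s["time"])
E
```

```text
[474.75208428 -83.5772264  197.45511869] [ 2.96693082e+00 -1.48861026e-04 -1.73705841e+00] [-0.04383725  0.5813994   0.32135936] 42.83685967023822
to [474.52758188 -84.08505441 197.90615822] (array([ 0.00053805,  0.00021364, -0.00042023]), array([ 0.00012881, -0.0003706 ,  0.00124406])) 3.3
```

View pics/s3.png

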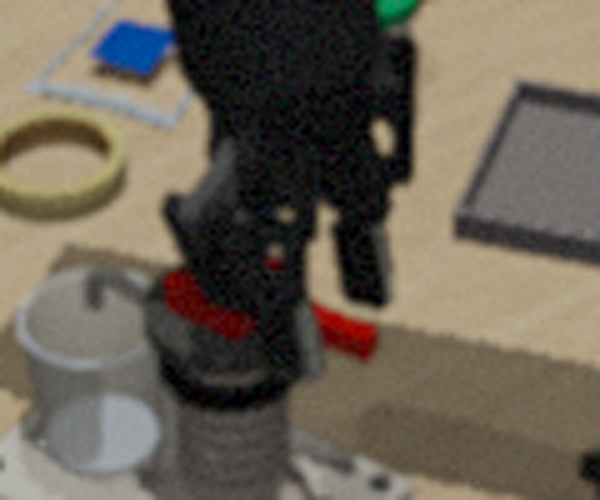

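The fingers straddle the tab, so I'll close the jaw.

jog_arm(motion=[{"tx": 0,"ty": 0,"tz": 0,"rx": 0,"ry": 0,"rz": 0,"jaw": 0.4},{"tx": 0,"ty": 0,"tz": 0,"rx": 0,"ry": 0,"rz": 0,"jaw": 0.6},{"tx": 0,"ty": 0,"tz": 0,"rx": 0,"ry": 0,"rz": 0,"jaw": 0.7},{"tx": 0,"ty": 0,"tz": 0,"rx": 0,"ry": 0,"rz": 0,"jaw": 0.8},{"tx": 0,"ty": 0,"tz": 0,"rx": 0,"ry": 0,"rz": 0,"jaw": 0.9},{"tx": 0,"ty": 0,"tz": 0,"rx": 0,"ry": 0,"rz": 0,"jaw": 1},{"tx": 0,"ty": 0,"tz": 0,"rx": 0,"ry": 0,"rz": 0,"jaw": 1},{"tx": 0,"ty": 0,"tz": 0,"rx": 0,"ry": 0,"rz": 0,"jaw": 1},{"tx": 0,"ty": 0,"tz": 0,"rx": 0,"ry": 0,"rz": 0,"jaw": 1},{"tx": 0,"ty": 0,"tz": 0,"rx": 0,"ry": 0,"rz": 0,"jaw": 1}])

```text
time: 4.3
position: [475.0, -83.6, 197.9]
eef_rot: [2.968, -0.0, -1.737]
ft_force: [-1.0, -0.9, 5.5]
opening: 8.3
```

```bash
python3 - <<'E'
from mv import *
p,R,s=cur();print(p,s["eef_rot"],s["ft_force"],s["wrist_torque"],s["opening"])
im,d=bot.grab_frame("side"); cv2.imwrite("pics/s4.png",cv2.resize(im[190:290,230:350],None,fx=5,fy=5,interpolation=2))
y=np.radians(-9.8);dw=50*np.array([-np.cos(y),-np.sin(y),0])+[0,0,.5]
print(R.T@dw/1000)
E
```

```text
[475.01634324 -83.64054489 197.94886304] [ 2.96786732e+00 -2.44046168e-04 -1.73711925e+00] [-1.03203759 -0.93475302  5.45739536] [-0.05733157  0.04389612  0.04314887] 8.337470434616122
[-0.00023584  0.04933327  0.00815001]
```

View pics/s4.png

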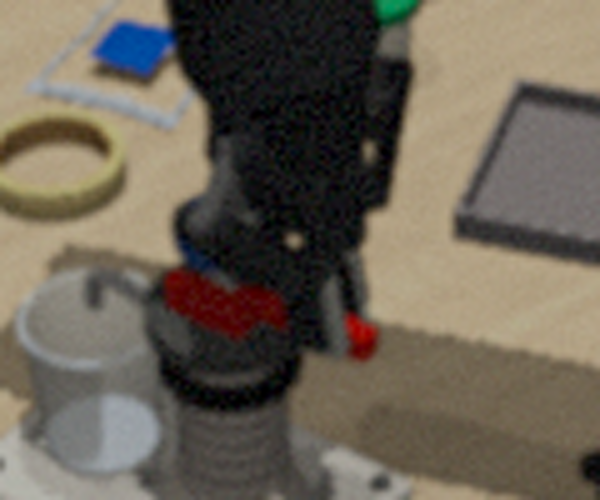

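jog_arm(motion=[{"tx": 0,"ty": 0,"tz": -0.0006,"rx": 0,"ry": 0,"rz": 0,"jaw": 1},{"tx": 0,"ty": 0.004,"tz": 0.0,"rx": 0,"ry": 0,"rz": 0,"jaw": 1},{"tx": 0,"ty": 0.01,"tz": 0.001,"rx": 0,"ry": 0,"rz": 0,"jaw": 1},{"tx": 0,"ty": 0.016,"tz": 0.002,"rx": 0,"ry": 0,"rz": 0,"jaw": 1},{"tx": 0,"ty": 0.022,"tz": 0.003,"rx": 0,"ry": 0,"rz": 0,"jaw": 1},{"tx": 0,"ty": 0.028,"tz": 0.004,"rx": 0,"ry": 0,"rz": 0,"jaw": 1},{"tx": 0,"ty": 0.034,"tz": 0.005,"rx": 0,"ry": 0,"rz": 0,"jaw": 1},{"tx": 0,"ty": 0.04,"tz": 0.006,"rx": 0,"ry": 0,"rz": 0,"jaw": 1},{"tx": 0,"ty": 0.046,"tz": 0.007,"rx": 0,"ry": 0,"rz": 0,"jaw": 1},{"tx": 0,"ty": 0.051,"tz": 0.008,"rx": 0,"ry": 0,"rz": 0,"jaw": 1}])

```text
time: 5.35
position: [423.4, -75.0, 198.7]
eef_rot: [2.968, -0.0, -1.737]
ft_force: [0.3, -0.3, -0.8]
opening: 8.5
```

```bash
python3 - <<'E'
from mv import *
p,R,s=cur();print(p,s["eef_rot"],s["ft_force"],s["wrist_torque"],s["opening"])
im,d=bot.grab_frame("side"); cv2.imwrite("pics/s5.png",cv2.resize(im[190:290,230:350],None,fx=5,fy=5,interpolation=2))
E
```

```text
[423.43059112 -74.97893014 198.68816121] [ 2.96750311e+00 -2.82102894e-04 -1.73710219e+00] [ 0.3043202  -0.349126   -0.80030856] [-0.01430023 -0.14332094  0.00965985] 8.458062885408806
```

View pics/s5.png

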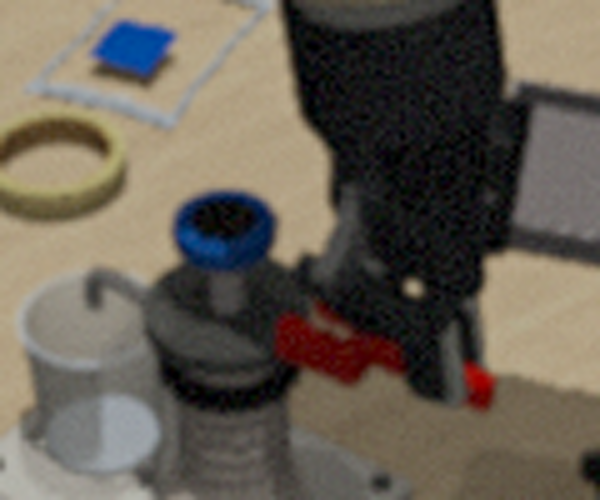

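The clip is off and held level at about (385,345). The cap is clear. Next I'll move to a hover above the tray.

```bash
python3 - <<'E'
from mv import *
p,R,s=cur()
zt=R[:,2];tip=p+72*zt; print("tip",tip)
p1,R1=pose([404,-373,127+20],5.2,10); print(p1,delta(p,R,p1,R1)); print("up30",R.T@[0,0,.03])
E
```

```text
tip [410.52091937 -72.84080983 127.72566424]
[ 416.45121279 -371.86685087  217.90615822] (array([ 0.29396662, -0.03881777, -0.02629075]), array([ 1.58164613e-04,  4.41946295e-02, -2.53083627e-01]))
up30 [ 1.31955127e-05  5.21246498e-03 -2.95436970e-02]
```

jog_arm(motion=[{"tx": 0.0,"ty": 0.002,"tz": -0.008,"rx": 0,"ry": 0,"rz": 0,"jaw": 1},{"tx": 0.0,"ty": 0.004,"tz": -0.02,"rx": 0,"ry": 0,"rz": 0,"jaw": 1},{"tx": 0.01,"ty": 0.004,"tz": -0.026,"rx": 0,"ry": 0,"rz": -0.01,"jaw": 1},{"tx": 0.035,"ty": 0.0,"tz": -0.026,"rx": 0,"ry": 0.005,"rz": -0.03,"jaw": 1},{"tx": 0.07,"ty": -0.006,"tz": -0.026,"rx": 0,"ry": 0.01,"rz": -0.06,"jaw": 1},{"tx": 0.105,"ty": -0.011,"tz": -0.026,"rx": 0,"ry": 0.015,"rz": -0.09,"jaw": 1},{"tx": 0.14,"ty": -0.017,"tz": -0.026,"rx": 0,"ry": 0.02,"rz": -0.12,"jaw": 1},{"tx": 0.175,"ty": -0.022,"tz": -0.026,"rx": 0,"ry": 0.026,"rz": -0.15,"jaw": 1},{"tx": 0.21,"ty": -0.027,"tz": -0.026,"rx": 0,"ry": 0.032,"rz": -0.18,"jaw": 1},{"tx": 0.24,"ty": -0.031,"tz": -0.026,"rx": 0,"ry": 0.036,"rz": -0.21,"jaw": 1}])

```text
time: 6.4
position: [418.9, -319.7, 220.1]
eef_rot: [2.968, -0.0, -1.524]
ft_force: [-0.0, 0.7, -0.3]
opening: 8.3
```

```bash
python3 - <<'E'
from mv import *
p,R,s=cur();print(p,s["ft_force"],s["opening"])
p1,R1=pose([404,-373,127-95],5.2,10); print(p1,delta(p,R,p1,R1))
E
```

```text
[ 418.87766266 -319.74767654  220.06536069] [-0.00608575  0.70223312 -0.25209813] 8.271148199282955
[ 416.45121279 -371.86685087  102.90615822] (array([ 0.05192867, -0.01539603,  0.11625382]), array([-0.00126176,  0.0074006 , -0.04304101]))
```

jog_arm(motion=[{"tx": 0.02,"ty": 0,"tz": 0.0,"rx": 0,"ry": 0.003,"rz": -0.02,"jaw": 1},{"tx": 0.038,"ty": 0,"tz": 0.005,"rx": 0,"ry": 0.006,"rz": -0.035,"jaw": 1},{"tx": 0.048,"ty": -0.002,"tz": 0.02,"rx": 0,"ry": 0.0074,"rz": -0.043,"jaw": 1},{"tx": 0.05,"ty": -0.005,"tz": 0.04,"rx": 0,"ry": 0.0074,"rz": -0.043,"jaw": 1},{"tx": 0.05,"ty": -0.008,"tz": 0.06,"rx": 0,"ry": 0.0074,"rz": -0.043,"jaw": 1},{"tx": 0.05,"ty": -0.011,"tz": 0.08,"rx": 0,"ry": 0.0074,"rz": -0.043,"jaw": 1},{"tx": 0.05,"ty": -0.013,"tz": 0.1,"rx": 0,"ry": 0.0074,"rz": -0.043,"jaw": 1},{"tx": 0.05,"ty": -0.015,"tz": 0.112,"rx": 0,"ry": 0.0074,"rz": -0.043,"jaw": 1},{"tx": 0.05,"ty": -0.015,"tz": 0.116,"rx": 0,"ry": 0.0074,"rz": -0.043,"jaw": 1},{"tx": 0.05,"ty": -0.015,"tz": 0.116,"rx": 0,"ry": 0.0074,"rz": -0.043,"jaw": 1}])

```text
time: 7.4
position: [415.8, -367.4, 101.9]
eef_rot: [2.967, 0.001, -1.48]
ft_force: [-0.7, 0.2, -0.8]
opening: 8.5
```

```bash
python3 - <<'E'
from mv import *
im,d=bot.grab_frame("side"); cv2.imwrite("pics/s6.png",cv2.resize(im[170:260,300:410],None,fx=5,fy=5,interpolation=2))
im,d=bot.grab_frame("top"); cv2.imwrite("pics/t6.png",cv2.resize(im[180:300,310:430],None,fx=5,fy=5,interpolation=2))
p,R,s=cur();print(p,s["ft_force"],s["opening"])
p1,R1=pose([404,-373,127-118.5],5.2,10); print(p1,delta(p,R,p1,R1))
E
```

```text
[ 416.33706283 -367.90255388  102.91957409] [-0.53825292  0.24369244 -0.16962414] 8.510909446257806
[ 416.45121279 -371.86685087   79.40615822] (array([ 0.00395892, -0.00380888,  0.02320407]), array([-1.44396345e-03,  7.57798995e-05, -3.04541871e-04]))
```

View pics/s6.png

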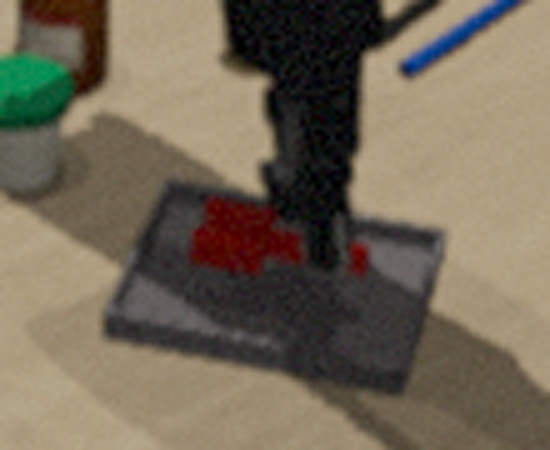

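View pics/t6.png

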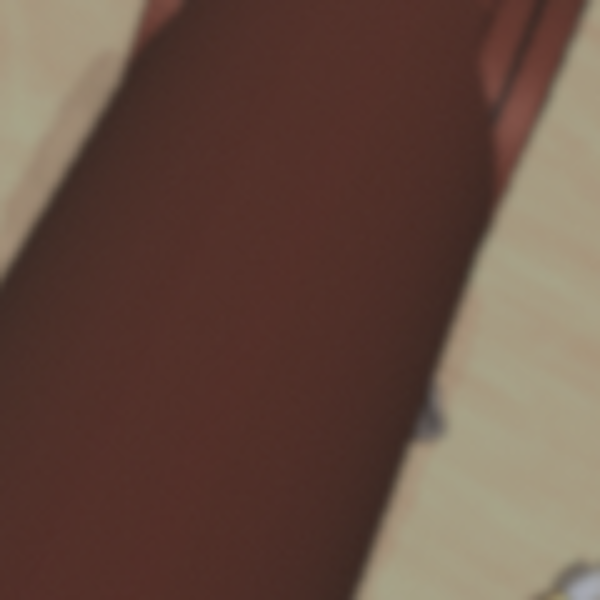

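The side view shows the clip over the tray, with its red body at about (350,217). The arm hides the top view. I'll lower to just above the floor.

jog_arm(motion=[{"tx": 0.001,"ty": 0,"tz": 0.003,"rx": 0,"ry": 0,"rz": 0,"jaw": 1},{"tx": 0.002,"ty": -0.001,"tz": 0.006,"rx": 0,"ry": 0,"rz": 0,"jaw": 1},{"tx": 0.002,"ty": -0.002,"tz": 0.009,"rx": 0,"ry": 0,"rz": 0,"jaw": 1},{"tx": 0.002,"ty": -0.0025,"tz": 0.012,"rx": 0,"ry": 0,"rz": 0,"jaw": 1},{"tx": 0.002,"ty": -0.003,"tz": 0.015,"rx": 0,"ry": 0,"rz": 0,"jaw": 1},{"tx": 0.002,"ty": -0.003,"tz": 0.0175,"rx": 0,"ry": 0,"rz": 0,"jaw": 1},{"tx": 0.002,"ty": -0.0035,"tz": 0.02,"rx": 0,"ry": 0,"rz": 0,"jaw": 1},{"tx": 0.002,"ty": -0.004,"tz": 0.0215,"rx": 0,"ry": 0,"rz": 0,"jaw": 1},{"tx": 0.002,"ty": -0.004,"tz": 0.0225,"rx": 0,"ry": 0,"rz": 0,"jaw": 1},{"tx": 0.002,"ty": -0.004,"tz": 0.0225,"rx": 0,"ry": 0,"rz": 0,"jaw": 1}])

```text
time: 8.5
position: [416.1, -369.6, 79.3]
eef_rot: [2.968, 0.001, -1.48]
ft_force: [-0.2, 0.1, 0.2]
opening: 7.8
```

jog_arm(motion=[{"tx": 0,"ty": 0,"tz": 0.0002,"rx": 0,"ry": 0,"rz": 0,"jaw": 1},{"tx": 0,"ty": 0,"tz": 0.0004,"rx": 0,"ry": 0,"rz": 0,"jaw": 1},{"tx": 0,"ty": 0,"tz": 0.0006,"rx": 0,"ry": 0,"rz": 0,"jaw": 1},{"tx": 0,"ty": 0,"tz": 0.0008,"rx": 0,"ry": 0,"rz": 0,"jaw": 1},{"tx": 0,"ty": 0,"tz": 0.001,"rx": 0,"ry": 0,"rz": 0,"jaw": 1},{"tx": 0,"ty": 0,"tz": 0.001,"rx": 0,"ry": 0,"rz": 0,"jaw": 1},{"tx": 0,"ty": 0,"tz": 0.001,"rx": 0,"ry": 0,"rz": 0,"jaw": 1},{"tx": 0,"ty": 0,"tz": 0.001,"rx": 0,"ry": 0,"rz": 0,"jaw": 1},{"tx": 0,"ty": 0,"tz": 0.001,"rx": 0,"ry": 0,"rz": 0,"jaw": 1},{"tx": 0,"ty": 0,"tz": 0.001,"rx": 0,"ry": 0,"rz": 0,"jaw": 1}])

```text
time: 9.5
position: [416.0, -369.7, 78.9]
eef_rot: [2.968, 0.001, -1.48]
ft_force: [-2.2, 2.1, 8.1]
opening: 8.2
```

The clip touches the floor at about 8 N. I'll release it and then lift.

jog_arm(motion=[{"tx": 0,"ty": 0,"tz": -0.0006,"rx": 0,"ry": 0,"rz": 0,"jaw": 1},{"tx": 0,"ty": 0,"tz": -0.0006,"rx": 0,"ry": 0,"rz": 0,"jaw": 0.3},{"tx": 0,"ty": 0,"tz": -0.0006,"rx": 0,"ry": 0,"rz": 0,"jaw": 0.3},{"tx": 0,"ty": 0,"tz": -0.0006,"rx": 0,"ry": 0,"rz": 0,"jaw": 0.3},{"tx": 0,"ty": 0,"tz": -0.0006,"rx": 0,"ry": 0,"rz": 0,"jaw": 0.3},{"tx": 0,"ty": 0,"tz": -0.0006,"rx": 0,"ry": 0,"rz": 0,"jaw": 0.3},{"tx": 0,"ty": 0,"tz": -0.0006,"rx": 0,"ry": 0,"rz": 0,"jaw": 0.3},{"tx": 0,"ty": 0,"tz": -0.006,"rx": 0,"ry": 0,"rz": 0,"jaw": 0.3},{"tx": 0,"ty": 0,"tz": -0.02,"rx": 0,"ry": 0,"rz": 0,"jaw": 0.3},{"tx": 0,"ty": 0,"tz": -0.04,"rx": 0,"ry": 0,"rz": 0,"jaw": 0.3}])

```text
time: 10.5
position: [422.6, -368.8, 118.3]
eef_rot: [2.967, 0.002, -1.48]
ft_force: [0.4, 0.1, 0.8]
opening: 29.8
```

```bash
python3 - <<'E'
from mv import *
im,d=bot.grab_frame("side"); cv2.imwrite("pics/s7.png",cv2.resize(im[170:260,300:410],None,fx=5,fy=5,interpolation=2))
p,R,s=cur();print(p,s["ft_force"],s["opening"])
# press pose: closed tips (L=73), vertical tool, x tangential as at doser
p1,R1=pose([512,-89.3,200],-9.6,0,73); print(p1,delta(p,R,p1,R1)); print(R.T@[0,0,100])
E
```

```text
[ 424.85663339 -369.63620235  122.24019486] [ 1.31664843 -2.25883826  2.73411104] 29.958998804986898
[512.  -89.3 273. ] (array([-0.27099221, -0.08493174, -0.16810918]), array([ 0.16945502, -0.02383125,  0.25772175]))
[  0.17904118  16.98115251 -98.54749314]
```

View pics/s7.png

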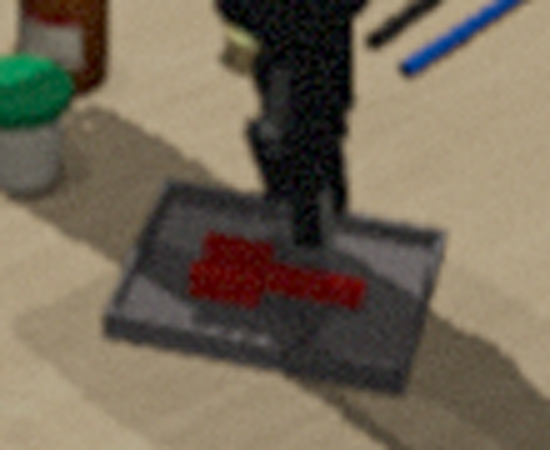

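The clip lies flat in the tray, tab end at (365,292) in the zoom. I'll go up, close the jaw, and move over the cap.

jog_arm(motion=[{"tx": 0,"ty": 0.006,"tz": -0.035,"rx": 0,"ry": 0,"rz": 0,"jaw": 0.6},{"tx": 0,"ty": 0.013,"tz": -0.08,"rx": 0.01,"ry": 0,"rz": 0.01,"jaw": 1},{"tx": 0,"ty": 0.018,"tz": -0.12,"rx": 0.03,"ry": 0,"rz": 0.03,"jaw": 1},{"tx": -0.02,"ty": 0.012,"tz": -0.148,"rx": 0.05,"ry": -0.005,"rz": 0.06,"jaw": 1},{"tx": -0.055,"ty": 0.0,"tz": -0.155,"rx": 0.07,"ry": -0.01,"rz": 0.1,"jaw": 1},{"tx": -0.09,"ty": -0.012,"tz": -0.16,"rx": 0.09,"ry": -0.013,"rz": 0.13,"jaw": 1},{"tx": -0.125,"ty": -0.024,"tz": -0.165,"rx": 0.11,"ry": -0.016,"rz": 0.16,"jaw": 1},{"tx": -0.16,"ty": -0.036,"tz": -0.168,"rx": 0.13,"ry": -0.019,"rz": 0.19,"jaw": 1},{"tx": -0.195,"ty": -0.05,"tz": -0.168,"rx": 0.15,"ry": -0.022,"rz": 0.22,"jaw": 1},{"tx": -0.23,"ty": -0.065,"tz": -0.168,"rx": 0.1694,"ry": -0.0238,"rz": 0.25,"jaw": 1}])

```text
time: 11.55
position: [495.1, -130.1, 273.5]
eef_rot: [3.14, 0.002, -1.732]
ft_force: [1.1, 0.2, 1.1]
opening: -0.0
```

```bash
python3 - <<'E'
from mv import *
p,R,s=cur();print(p,s["ft_force"],s["opening"])
p1,R1=pose([512,-89.3,200],-9.6,0,73); print(p1,delta(p,R,p1,R1))
E
```

```text
[ 495.10581139 -130.12461543  273.54332051] [1.12862781 0.19504651 1.05376262] -0.01212305788552391
[512.  -89.3 273. ] (array([-0.04300938, -0.01010823,  0.00061239]), array([0.00141495, 0.00193278, 0.00599631]))
```

jog_arm(motion=[{"tx": -0.012,"ty": -0.003,"tz": 0,"rx": 0.001,"ry": 0.002,"rz": 0.006,"jaw": 1},{"tx": -0.025,"ty": -0.006,"tz": 0,"rx": 0.001,"ry": 0.002,"rz": 0.006,"jaw": 1},{"tx": -0.036,"ty": -0.008,"tz": 0,"rx": 0.001,"ry": 0.002,"rz": 0.006,"jaw": 1},{"tx": -0.04,"ty": -0.009,"tz": 0.002,"rx": 0.001,"ry": 0.002,"rz": 0.006,"jaw": 1},{"tx": -0.04,"ty": -0.009,"tz": 0.006,"rx": 0.001,"ry": 0.002,"rz": 0.006,"jaw": 1},{"tx": -0.04,"ty": -0.009,"tz": 0.012,"rx": 0.001,"ry": 0.002,"rz": 0.006,"jaw": 1},{"tx": -0.04,"ty": -0.009,"tz": 0.018,"rx": 0.001,"ry": 0.002,"rz": 0.006,"jaw": 1},{"tx": -0.04,"ty": -0.009,"tz": 0.023,"rx": 0.001,"ry": 0.002,"rz": 0.006,"jaw": 1},{"tx": -0.04,"ty": -0.009,"tz": 0.025,"rx": 0.001,"ry": 0.002,"rz": 0.006,"jaw": 1},{"tx": -0.04,"ty": -0.009,"tz": 0.025,"rx": 0.001,"ry": 0.002,"rz": 0.006,"jaw": 1}])

```text
time: 12.55
position: [509.7, -93.8, 246.7]
eef_rot: [3.138, 0.0, -1.737]
ft_force: [0.2, 0.6, -0.1]
opening: -0.3
```

```bash
python3 - <<'E'
from mv import *
im,d=bot.grab_frame("side"); cv2.imwrite("pics/s8.png",cv2.resize(im[190:290,230:350],None,fx=5,fy=5,interpolation=2))
im,d=bot.grab_frame("top"); cv2.imwrite("pics/t8.png",im)
p,R,s=cur();print(p,s["eef_rot"],s["ft_force"],s["opening"],s["time"])
p1,R1=pose([512,-89.3,175],-9.6,0,73); print(p1,delta(p,R,p1,R1))
E
```

```text
[509.98364335 -93.63570419 247.20841577] [ 3.13860381e+00  2.86246278e-04 -1.73718198e+00] [-0.09808245 -0.43537021  0.63487722] 0.12680759946691686 12.65
[512.  -89.3 248. ] (array([-0.00461   , -0.00126807, -0.00079406]), array([0.00298901, 0.0002845 , 0.00116638]))
```

View pics/s8.png

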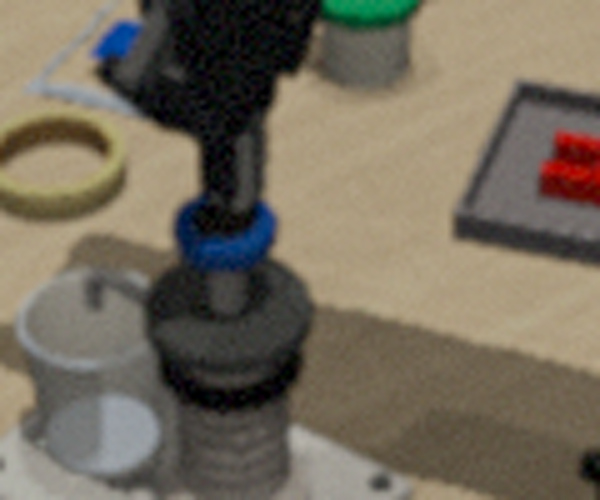

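View pics/t8.png

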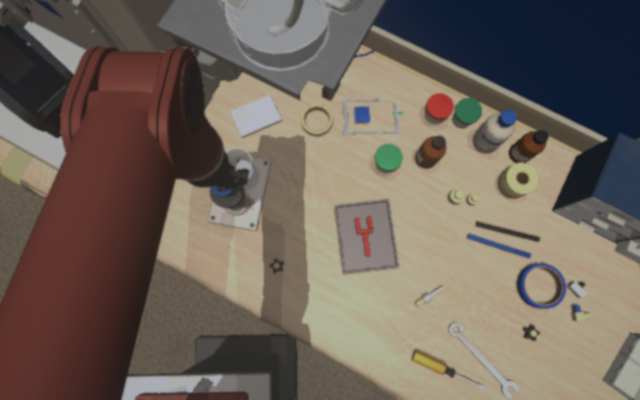

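The clip is well inside the tray (top view, 366,233) and the tip is over the cap. I'll centre it and come closer.

jog_arm(motion=[{"tx": -0.002,"ty": -0.001,"tz": 0.001,"rx": 0.003,"ry": 0,"rz": 0,"jaw": 1},{"tx": -0.0045,"ty": -0.0013,"tz": 0.002,"rx": 0.003,"ry": 0,"rz": 0,"jaw": 1},{"tx": -0.0045,"ty": -0.0013,"tz": 0.003,"rx": 0.003,"ry": 0,"rz": 0,"jaw": 1},{"tx": -0.0045,"ty": -0.0013,"tz": 0.004,"rx": 0.003,"ry": 0,"rz": 0,"jaw": 1},{"tx": -0.0045,"ty": -0.0013,"tz": 0.005,"rx": 0.003,"ry": 0,"rz": 0,"jaw": 1},{"tx": -0.0045,"ty": -0.0013,"tz": 0.006,"rx": 0.003,"ry": 0,"rz": 0,"jaw": 1},{"tx": -0.0045,"ty": -0.0013,"tz": 0.007,"rx": 0.003,"ry": 0,"rz": 0,"jaw": 1},{"tx": -0.0045,"ty": -0.0013,"tz": 0.0075,"rx": 0.003,"ry": 0,"rz": 0,"jaw": 1},{"tx": -0.0045,"ty": -0.0013,"tz": 0.0075,"rx": 0.003,"ry": 0,"rz": 0,"jaw": 1},{"tx": -0.0045,"ty": -0.0013,"tz": 0.0075,"rx": 0.003,"ry": 0,"rz": 0,"jaw": 1}])

```text
time: 13.65
position: [511.9, -89.4, 239.6]
eef_rot: [3.141, 0.0, -1.737]
ft_force: [0.5, 0.2, 0.6]
opening: -0.2
```

```bash
python3 - <<'E'
from mv import *
F=[]
p,R,s=cur();print(p,s["ft_force"])
for i in range(3):
    im,d=bot.grab_frame("side"); s=bot.read_state();F.append(np.r_[s["ft_force"],s["position"]])
print(np.round(F,2))
E
```

```text
[511.93131565 -89.37368031 239.61469068] [0.4850687  0.24492323 0.59404737]
[[ 1.3000e-01  3.9000e-01 -4.3000e-01  5.1194e+02 -8.9400e+01  2.3964e+02]
 [ 1.3000e-01  5.0000e-02  9.1000e-01  5.1196e+02 -8.9370e+01  2.3964e+02]
 [-5.6000e-01  1.9000e-01 -6.4000e-01  5.1196e+02 -8.9380e+01  2.3965e+02]]
```

jog_arm(motion=[{"tx": 0,"ty": 0,"tz": 0.001,"rx": 0,"ry": 0,"rz": 0,"jaw": 1},{"tx": 0,"ty": 0,"tz": 0.002,"rx": 0,"ry": 0,"rz": 0,"jaw": 1},{"tx": 0,"ty": 0,"tz": 0.003,"rx": 0,"ry": 0,"rz": 0,"jaw": 1},{"tx": 0,"ty": 0,"tz": 0.004,"rx": 0,"ry": 0,"rz": 0,"jaw": 1},{"tx": 0,"ty": 0,"tz": 0.005,"rx": 0,"ry": 0,"rz": 0,"jaw": 1},{"tx": 0,"ty": 0,"tz": 0.005,"rx": 0,"ry": 0,"rz": 0,"jaw": 1},{"tx": 0,"ty": 0,"tz": 0.005,"rx": 0,"ry": 0,"rz": 0,"jaw": 1},{"tx": 0,"ty": 0,"tz": 0.005,"rx": 0,"ry": 0,"rz": 0,"jaw": 1},{"tx": 0,"ty": 0,"tz": 0.005,"rx": 0,"ry": 0,"rz": 0,"jaw": 1},{"tx": 0,"ty": 0,"tz": 0.005,"rx": 0,"ry": 0,"rz": 0,"jaw": 1}])

```text
time: 14.8
position: [512.0, -89.4, 234.6]
eef_rot: [3.142, 0.0, -1.737]
ft_force: [-0.3, 0.3, 1.7]
opening: -0.4
```

```bash
cat > f.py <<'E'
from mv import *
F=[]
s=bot.read_state();F.append(np.r_[s["ft_force"],s["position"]])
for i in range(5):
    im,d=bot.grab_frame("side"); s=bot.read_state();F.append(np.r_[s["ft_force"],s["position"]])
print(np.mean(F,0).round(2),"fz",np.array(F)[:,2].round(1),s["time"])
E
python3 f.py
```

```text
[-2.2000e-01  2.0000e-02  1.7600e+00  5.1196e+02 -8.9370e+01  2.3463e+02] fz [1.7 1.7 2.1 1.2 2.  1.8] 15.05
```

Contact: 1.8 N. I'll go down slowly within the first stage.

jog_arm(motion=[{"tx": 0,"ty": 0,"tz": 0.001,"rx": 0,"ry": 0,"rz": 0,"jaw": 1},{"tx": 0,"ty": 0,"tz": 0.002,"rx": 0,"ry": 0,"rz": 0,"jaw": 1},{"tx": 0,"ty": 0,"tz": 0.003,"rx": 0,"ry": 0,"rz": 0,"jaw": 1},{"tx": 0,"ty": 0,"tz": 0.004,"rx": 0,"ry": 0,"rz": 0,"jaw": 1},{"tx": 0,"ty": 0,"tz": 0.005,"rx": 0,"ry": 0,"rz": 0,"jaw": 1},{"tx": 0,"ty": 0,"tz": 0.006,"rx": 0,"ry": 0,"rz": 0,"jaw": 1},{"tx": 0,"ty": 0,"tz": 0.007,"rx": 0,"ry": 0,"rz": 0,"jaw": 1},{"tx": 0,"ty": 0,"tz": 0.0075,"rx": 0,"ry": 0,"rz": 0,"jaw": 1},{"tx": 0,"ty": 0,"tz": 0.0075,"rx": 0,"ry": 0,"rz": 0,"jaw": 1},{"tx": 0,"ty": 0,"tz": 0.0075,"rx": 0,"ry": 0,"rz": 0,"jaw": 1}])

```text
time: 16.05
position: [512.0, -89.4, 227.1]
eef_rot: [3.142, 0.0, -1.737]
ft_force: [-0.8, 0.4, 1.7]
opening: -0.2
```

```bash
python3 f.py
```

```text
[-2.0000e-01  1.9000e-01  2.3700e+00  5.1196e+02 -8.9360e+01  2.2714e+02] fz [1.7 3.2 2.1 2.5 2.3 2.5] 16.3
```

jog_arm(motion=[{"tx": 0,"ty": 0,"tz": 0.0005,"rx": 0,"ry": 0,"rz": 0,"jaw": 1},{"tx": 0,"ty": 0,"tz": 0.001,"rx": 0,"ry": 0,"rz": 0,"jaw": 1},{"tx": 0,"ty": 0,"tz": 0.0015,"rx": 0,"ry": 0,"rz": 0,"jaw": 1},{"tx": 0,"ty": 0,"tz": 0.002,"rx": 0,"ry": 0,"rz": 0,"jaw": 1},{"tx": 0,"ty": 0,"tz": 0.002,"rx": 0,"ry": 0,"rz": 0,"jaw": 1},{"tx": 0,"ty": 0,"tz": 0.002,"rx": 0,"ry": 0,"rz": 0,"jaw": 1},{"tx": 0,"ty": 0,"tz": 0.002,"rx": 0,"ry": 0,"rz": 0,"jaw": 1},{"tx": 0,"ty": 0,"tz": 0.002,"rx": 0,"ry": 0,"rz": 0,"jaw": 1},{"tx": 0,"ty": 0,"tz": 0.002,"rx": 0,"ry": 0,"rz": 0,"jaw": 1},{"tx": 0,"ty": 0,"tz": 0.002,"rx": 0,"ry": 0,"rz": 0,"jaw": 1}])

```text
time: 17.3
position: [512.0, -89.4, 225.4]
eef_rot: [-3.142, 0.0, -1.737]
ft_force: [-1.0, 0.2, 5.6]
opening: 0.3
```

```bash
python3 f.py
```

```text
[-1.4100e+00  9.0000e-02  5.9100e+00  5.1197e+02 -8.9370e+01  2.2540e+02] fz [5.6 6.5 5.8 5.3 6.3 5.9] 17.55
```

At the first stop: 5.9 N, and the tool stood still 0.26 mm short of its target. I'll ease off 0.1 mm into the middle of the dead band and hold.

jog_arm(motion=[{"tx": 0,"ty": 0,"tz": -0.0001,"rx": 0,"ry": 0,"rz": 0,"jaw": 1},{"tx": 0,"ty": 0,"tz": -0.0001,"rx": 0,"ry": 0,"rz": 0,"jaw": 1},{"tx": 0,"ty": 0,"tz": -0.0001,"rx": 0,"ry": 0,"rz": 0,"jaw": 1},{"tx": 0,"ty": 0,"tz": -0.0001,"rx": 0,"ry": 0,"rz": 0,"jaw": 1},{"tx": 0,"ty": 0,"tz": -0.0001,"rx": 0,"ry": 0,"rz": 0,"jaw": 1},{"tx": 0,"ty": 0,"tz": -0.0001,"rx": 0,"ry": 0,"rz": 0,"jaw": 1},{"tx": 0,"ty": 0,"tz": -0.0001,"rx": 0,"ry": 0,"rz": 0,"jaw": 1},{"tx": 0,"ty": 0,"tz": -0.0001,"rx": 0,"ry": 0,"rz": 0,"jaw": 1},{"tx": 0,"ty": 0,"tz": -0.0001,"rx": 0,"ry": 0,"rz": 0,"jaw": 1},{"tx": 0,"ty": 0,"tz": -0.0001,"rx": 0,"ry": 0,"rz": 0,"jaw": 1}])

```text
time: 18.55
position: [512.0, -89.4, 225.5]
eef_rot: [-3.141, 0.0, -1.737]
ft_force: [-1.1, -0.6, 6.0]
opening: -0.0
```

```bash
python3 f.py
```

```text
[-1.3200e+00  1.0000e-02  5.8200e+00  5.1198e+02 -8.9360e+01  2.2550e+02] fz [6.  5.8 6.  5.2 5.8 6.1] 18.8
```

The tool moved up 0.1 mm with no change in force, so the cap is still a hair into stage two. I'll ease off another 0.2 mm.

jog_arm(motion=[{"tx": 0,"ty": 0,"tz": -0.0001,"rx": 0,"ry": 0,"rz": 0,"jaw": 1},{"tx": 0,"ty": 0,"tz": -0.0002,"rx": 0,"ry": 0,"rz": 0,"jaw": 1},{"tx": 0,"ty": 0,"tz": -0.0002,"rx": 0,"ry": 0,"rz": 0,"jaw": 1},{"tx": 0,"ty": 0,"tz": -0.0002,"rx": 0,"ry": 0,"rz": 0,"jaw": 1},{"tx": 0,"ty": 0,"tz": -0.0002,"rx": 0,"ry": 0,"rz": 0,"jaw": 1},{"tx": 0,"ty": 0,"tz": -0.0002,"rx": 0,"ry": 0,"rz": 0,"jaw": 1},{"tx": 0,"ty": 0,"tz": -0.0002,"rx": 0,"ry": 0,"rz": 0,"jaw": 1},{"tx": 0,"ty": 0,"tz": -0.0002,"rx": 0,"ry": 0,"rz": 0,"jaw": 1},{"tx": 0,"ty": 0,"tz": -0.0002,"rx": 0,"ry": 0,"rz": 0,"jaw": 1},{"tx": 0,"ty": 0,"tz": -0.0002,"rx": 0,"ry": 0,"rz": 0,"jaw": 1}])

```text
time: 19.8
position: [512.0, -89.3, 225.7]
eef_rot: [-3.142, 0.0, -1.737]
ft_force: [-0.5, -0.3, 6.3]
opening: 0.4
```

```bash
python3 f.py
```

```text
[-1.2900e+00  1.6000e-01  6.0000e+00  5.1197e+02 -8.9360e+01  2.2569e+02] fz [6.3 6.  5.3 6.4 6.4 5.5] 20.05
```

jog_arm(motion=[{"tx": 0,"ty": 0,"tz": -0.0001,"rx": 0,"ry": 0,"rz": 0,"jaw": 1},{"tx": 0,"ty": 0,"tz": -0.0002,"rx": 0,"ry": 0,"rz": 0,"jaw": 1},{"tx": 0,"ty": 0,"tz": -0.0003,"rx": 0,"ry": 0,"rz": 0,"jaw": 1},{"tx": 0,"ty": 0,"tz": -0.0003,"rx": 0,"ry": 0,"rz": 0,"jaw": 1},{"tx": 0,"ty": 0,"tz": -0.0003,"rx": 0,"ry": 0,"rz": 0,"jaw": 1},{"tx": 0,"ty": 0,"tz": -0.0003,"rx": 0,"ry": 0,"rz": 0,"jaw": 1},{"tx": 0,"ty": 0,"tz": -0.0003,"rx": 0,"ry": 0,"rz": 0,"jaw": 1},{"tx": 0,"ty": 0,"tz": -0.0003,"rx": 0,"ry": 0,"rz": 0,"jaw": 1},{"tx": 0,"ty": 0,"tz": -0.0003,"rx": 0,"ry": 0,"rz": 0,"jaw": 1},{"tx": 0,"ty": 0,"tz": -0.0003,"rx": 0,"ry": 0,"rz": 0,"jaw": 1}])

```text
time: 21.05
position: [511.9, -89.4, 225.7]
eef_rot: [3.142, 0.0, -1.737]
ft_force: [-0.7, -0.3, 4.6]
opening: 0.3
```

```bash
python3 f.py
```

```text
[-1.4000e-01  1.0000e-02  4.6900e+00  5.1195e+02 -8.9370e+01  2.2572e+02] fz [4.6 5.  5.9 3.7 4.6 4.3] 21.3
```

Now it is at 4.7 N and the tool moved only 0.03 mm for a 0.3 mm command: it's in the dead band at the first stop (TCP z 225.72). I'll hold.

jog_arm(motion=[{"tx": 0,"ty": 0,"tz": 0,"rx": 0,"ry": 0,"rz": 0,"jaw": 1},{"tx": 0,"ty": 0,"tz": 0,"rx": 0,"ry": 0,"rz": 0,"jaw": 1},{"tx": 0,"ty": 0,"tz": 0,"rx": 0,"ry": 0,"rz": 0,"jaw": 1},{"tx": 0,"ty": 0,"tz": 0,"rx": 0,"ry": 0,"rz": 0,"jaw": 1},{"tx": 0,"ty": 0,"tz": 0,"rx": 0,"ry": 0,"rz": 0,"jaw": 1},{"tx": 0,"ty": 0,"tz": 0,"rx": 0,"ry": 0,"rz": 0,"jaw": 1},{"tx": 0,"ty": 0,"tz": 0,"rx": 0,"ry": 0,"rz": 0,"jaw": 1},{"tx": 0,"ty": 0,"tz": 0,"rx": 0,"ry": 0,"rz": 0,"jaw": 1},{"tx": 0,"ty": 0,"tz": 0,"rx": 0,"ry": 0,"rz": 0,"jaw": 1},{"tx": 0,"ty": 0,"tz": 0,"rx": 0,"ry": 0,"rz": 0,"jaw": 1}])

```text
time: 22.3
position: [512.0, -89.4, 225.7]
eef_rot: [3.142, 0.0, -1.737]
ft_force: [0.2, -0.5, 5.4]
opening: 0.2
```

```bash
python3 f.py
```

```text
[ 1.3000e-01 -5.7000e-01  4.9200e+00  5.1196e+02 -8.9350e+01  2.2571e+02] fz [5.4 4.  5.6 4.7 5.3 4.4] 22.55
```

Held at the first stop for 1.5 s at 4.7–4.9 N. Now on towards the second stop, expected at TCP z of about 220.7.

jog_arm(motion=[{"tx": 0,"ty": 0,"tz": 0.0008,"rx": 0,"ry": 0,"rz": 0,"jaw": 1},{"tx": 0,"ty": 0,"tz": 0.0016,"rx": 0,"ry": 0,"rz": 0,"jaw": 1},{"tx": 0,"ty": 0,"tz": 0.0024,"rx": 0,"ry": 0,"rz": 0,"jaw": 1},{"tx": 0,"ty": 0,"tz": 0.0032,"rx": 0,"ry": 0,"rz": 0,"jaw": 1},{"tx": 0,"ty": 0,"tz": 0.004,"rx": 0,"ry": 0,"rz": 0,"jaw": 1},{"tx": 0,"ty": 0,"tz": 0.0045,"rx": 0,"ry": 0,"rz": 0,"jaw": 1},{"tx": 0,"ty": 0,"tz": 0.0048,"rx": 0,"ry": 0,"rz": 0,"jaw": 1},{"tx": 0,"ty": 0,"tz": 0.005,"rx": 0,"ry": 0,"rz": 0,"jaw": 1},{"tx": 0,"ty": 0,"tz": 0.005,"rx": 0,"ry": 0,"rz": 0,"jaw": 1},{"tx": 0,"ty": 0,"tz": 0.005,"rx": 0,"ry": 0,"rz": 0,"jaw": 1}])

```text
time: 23.55
position: [512.0, -89.4, 221.0]
eef_rot: [-3.142, 0.0, -1.737]
ft_force: [-2.3, -0.7, 8.8]
opening: 0.1
```

```bash
python3 f.py
```

```text
[-1.6800e+00  4.0000e-02  8.3100e+00  5.1198e+02 -8.9360e+01  2.2106e+02] fz [8.8 8.9 7.7 8.9 7.9 7.7] 23.8
```

jog_arm(motion=[{"tx": 0,"ty": 0,"tz": 0.0001,"rx": 0,"ry": 0,"rz": 0,"jaw": 1},{"tx": 0,"ty": 0,"tz": 0.0002,"rx": 0,"ry": 0,"rz": 0,"jaw": 1},{"tx": 0,"ty": 0,"tz": 0.0003,"rx": 0,"ry": 0,"rz": 0,"jaw": 1},{"tx": 0,"ty": 0,"tz": 0.0004,"rx": 0,"ry": 0,"rz": 0,"jaw": 1},{"tx": 0,"ty": 0,"tz": 0.0005,"rx": 0,"ry": 0,"rz": 0,"jaw": 1},{"tx": 0,"ty": 0,"tz": 0.0006,"rx": 0,"ry": 0,"rz": 0,"jaw": 1},{"tx": 0,"ty": 0,"tz": 0.0006,"rx": 0,"ry": 0,"rz": 0,"jaw": 1},{"tx": 0,"ty": 0,"tz": 0.0006,"rx": 0,"ry": 0,"rz": 0,"jaw": 1},{"tx": 0,"ty": 0,"tz": 0.0006,"rx": 0,"ry": 0,"rz": 0,"jaw": 1},{"tx": 0,"ty": 0,"tz": 0.0006,"rx": 0,"ry": 0,"rz": 0,"jaw": 1}])

```text
time: 24.8
position: [512.0, -89.4, 220.6]
eef_rot: [-3.141, 0.0, -1.737]
ft_force: [-1.9, 0.6, 9.8]
opening: 0.2
```

```bash
python3 f.py
```

```text
[-2.1200e+00  2.1000e-01  9.5900e+00  5.1199e+02 -8.9350e+01  2.2063e+02] fz [ 9.8  9.7  9.3  9.6 10.1  9. ] 25.05
```

jog_arm(motion=[{"tx": 0,"ty": 0,"tz": 0.0001,"rx": 0,"ry": 0,"rz": 0,"jaw": 1},{"tx": 0,"ty": 0,"tz": 0.0002,"rx": 0,"ry": 0,"rz": 0,"jaw": 1},{"tx": 0,"ty": 0,"tz": 0.0003,"rx": 0,"ry": 0,"rz": 0,"jaw": 1},{"tx": 0,"ty": 0,"tz": 0.0003,"rx": 0,"ry": 0,"rz": 0,"jaw": 1},{"tx": 0,"ty": 0,"tz": 0.0003,"rx": 0,"ry": 0,"rz": 0,"jaw": 1},{"tx": 0,"ty": 0,"tz": 0.0003,"rx": 0,"ry": 0,"rz": 0,"jaw": 1},{"tx": 0,"ty": 0,"tz": 0.0003,"rx": 0,"ry": 0,"rz": 0,"jaw": 1},{"tx": 0,"ty": 0,"tz": 0.0003,"rx": 0,"ry": 0,"rz": 0,"jaw": 1},{"tx": 0,"ty": 0,"tz": 0.0003,"rx": 0,"ry": 0,"rz": 0,"jaw": 1},{"tx": 0,"ty": 0,"tz": 0.0003,"rx": 0,"ry": 0,"rz": 0,"jaw": 1}])

```text
time: 26.05
position: [512.0, -89.4, 220.6]
eef_rot: [-3.141, 0.0, -1.737]
ft_force: [-3.2, 0.8, 12.1]
opening: -0.0
```

```bash
python3 f.py
```

```text
[-3.1000e+00  4.2000e-01  1.2370e+01  5.1201e+02 -8.9350e+01  2.2059e+02] fz [12.1 13.1 12.3 12.9 12.2 11.6] 26.3
```

The second stop is confirmed: 12.4 N with only 0.04 mm of motion, held for more than a second. I'll release upward smoothly.

jog_arm(motion=[{"tx": 0,"ty": 0,"tz": -0.001,"rx": 0,"ry": 0,"rz": 0,"jaw": 1},{"tx": 0,"ty": 0,"tz": -0.003,"rx": 0,"ry": 0,"rz": 0,"jaw": 1},{"tx": 0,"ty": 0,"tz": -0.005,"rx": 0,"ry": 0,"rz": 0,"jaw": 1},{"tx": 0,"ty": 0,"tz": -0.008,"rx": 0,"ry": 0,"rz": 0,"jaw": 1},{"tx": 0,"ty": 0,"tz": -0.011,"rx": 0,"ry": 0,"rz": 0,"jaw": 1},{"tx": 0,"ty": 0,"tz": -0.014,"rx": 0,"ry": 0,"rz": 0,"jaw": 1},{"tx": 0,"ty": 0,"tz": -0.017,"rx": 0,"ry": 0,"rz": 0,"jaw": 1},{"tx": 0,"ty": 0,"tz": -0.022,"rx": 0,"ry": 0,"rz": 0,"jaw": 1},{"tx": 0,"ty": 0,"tz": -0.04,"rx": 0,"ry": 0,"rz": 0,"jaw": 1},{"tx": 0,"ty": 0,"tz": -0.06,"rx": 0,"ry": 0,"rz": 0,"jaw": 1}])

```text
time: 27.3
position: [511.2, -89.3, 279.6]
eef_rot: [3.139, 0.0, -1.737]
ft_force: [-0.0, -1.1, 0.0]
opening: 0.2
```

jog_arm(motion=[{"tx": 0,"ty": 0,"tz": -0.02,"rx": 0,"ry": 0,"rz": 0,"jaw": 1},{"tx": 0,"ty": 0,"tz": -0.04,"rx": 0,"ry": 0,"rz": 0,"jaw": 1},{"tx": 0,"ty": 0,"tz": -0.05,"rx": 0,"ry": 0,"rz": 0,"jaw": 1},{"tx": 0,"ty": 0,"tz": -0.05,"rx": 0,"ry": 0,"rz": 0,"jaw": 1},{"tx": 0,"ty": 0,"tz": -0.05,"rx": 0,"ry": 0,"rz": 0,"jaw": 1},{"tx": 0,"ty": 0,"tz": -0.05,"rx": 0,"ry": 0,"rz": 0,"jaw": 1},{"tx": 0,"ty": 0,"tz": -0.05,"rx": 0,"ry": 0,"rz": 0,"jaw": 1},{"tx": 0,"ty": 0,"tz": -0.05,"rx": 0,"ry": 0,"rz": 0,"jaw": 1},{"tx": 0,"ty": 0,"tz": -0.05,"rx": 0,"ry": 0,"rz": 0,"jaw": 1},{"tx": 0,"ty": 0,"tz": -0.05,"rx": 0,"ry": 0,"rz": 0,"jaw": 1}])

```text
time: 28.3
position: [511.9, -89.4, 329.7]
eef_rot: [3.141, 0.0, -1.737]
ft_force: [-0.2, 0.5, 0.1]
opening: -0.1
```

```bash
python3 - <<'E'
from mv import *
im,d=bot.grab_frame("side"); cv2.imwrite("pics/s9.png",im[100:400,150:550])
b=cv2.imread("pics/side0.png")
H,S,V=cv2.split(cv2.cvtColor(im,cv2.COLOR_BGR2HSV)); m=(H>105)&(H<130)&(S>110)&(V>40); 
bx=np.zeros(m.shape,bool);bx[220:290,250:300]=1;P,uv=pts("side",m&bx,d);print("cap",uv.min(0),uv.max(0),"z",np.percentile(P[:,2],[50,95]))
red=((H<8)|(H>172))&(S>130)&(V>40);bx=np.zeros(m.shape,bool);bx[205:250,315:395]=1;P,uv=pts("side",red&bx,d);print("clip",P.min(0),P.max(0),np.median(P,0),np.percentile(P[:,2],[5,95]))
p,R,s=cur();print(p,s["ft_force"],s["time"])
im,d=bot.grab_frame("top"); cv2.imwrite("pics/t9.png",im)
E
```

```text
cap [265 229] [284 243] z [162.52066848 164.25113959]
clip [ 386.44949281 -407.79595454   -0.9448883 ] [ 477.32242637 -342.14688688   22.26581643] [ 439.90280662 -364.28792782   15.54868583] [ 4.85286863 20.37497089]
[511.92742966 -89.39337189 329.71683668] [ 0.46689303 -0.45093363  0.33454867] 28.35
```

View pics/s9.png

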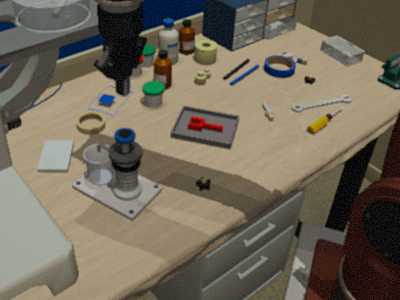

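View pics/t9.png

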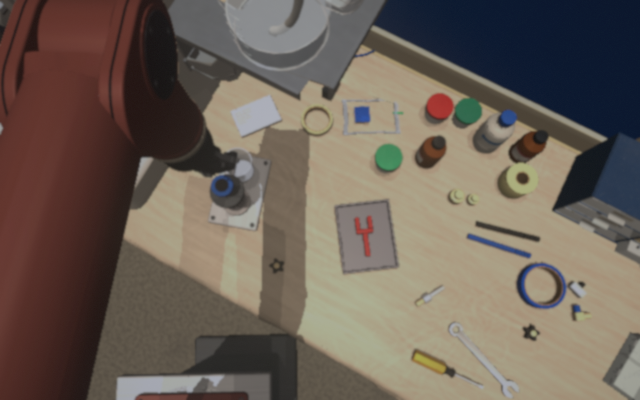

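The cap is back on exactly its starting pixels (rows 229–243). The clip lies flat in the tray (top view, 366,235), and the beaker, knob, cup and bottle look unmoved. The tool is clear at about 0 N, so I'm handing in.

```bash
python3 -c "
from station import bot
print(bot.job_done())"
```

```text
the job is handed in; nothing more can be done
None
```

The clip is off the plunger and lying flat in the tray. The dry check stroke is done, and I handed the job in at about 28 s of the 72 s allowed.

- **Clip:** I drew it off level by about 52 mm and laid it near the centre of the tray. It pressed the tray floor with about 8 N before I let go.
- **First stop:** I first went slightly too far, a few tenths of a millimetre into stage two at about 6 N. I eased back to the first stop and held there about 1.5 s at 4.7–4.9 N.
- **Second stop:** it was about 5.1 mm below the first. I confirmed it as hard, since going from 9.6 to 12.4 N moved the tool only 0.04 mm, and held it over a second. The highest force I read on the cap was about 13 N, against the limit of 25 N.
- **Release:** I let the cap come up smoothly and backed the tool off about 109 mm, where it read about 0 N.
- **Last check:** in the final images the cap is back on its starting pixels, and the beaker, knob, cup and bottle look unmoved by eye.
- **Disagreement on the way:** the two cameras seemed to differ by about 12 mm at first. That was my own pixel picking; recomputed, they agreed to about 0.1 mm on the cap centre.

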